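Set the coin funnel over the bin and lock its tube with the cam lever

ROBOT

A 6-joint arm with a two-finger parallel gripper is mounted at the origin on the work surface. World frame = base frame: x ahead of the robot, y to its left, z up, the work surface at z = 0. Lengths are in m, angles in degrees, forces in N, time in s.
With the tool pointing down it reaches from about 0.35 to 0.875 m from the base axis. Payload 4.2 kg.
Tool frame: the origin (TCP) lies at the very end of the fingers, on their centre line; the grasp point (between the pads) lies r.pinch_z behind it (r.pinch_z is the distance from the TCP to the grasp point, in m); z points along the fingers, y is the line along which they close (so a half turn about z gives the same grasp; the last joint's range is limited). The gripper opens to 87 mm and grips with 3 to 60 N. Pads are 19 mm wide; open, the fingers measure 117 mm over their backs; the gripper's body (75 mm by 190 mm) begins 51 mm behind the grasp point.
Start: joints at [79.16, 22.042, 0.453, 0, -68.411, -14.817], TCP at [0.271, 0.563, 0.223] pointing down, gripper open.
Joint ranges: [-179.83, 179.83], [-69.29, 118.12], [-61.27, 80.66], [-181.25, 117.63], [-171.15, -9.14], [-177.46, 177.46]. Speed limits (degrees/s): [159.86, 159.86, 180, 180, 180, 180].

INTERFACE

Orientations are given as a 3x3 rotation matrix whose columns are the frame's x, y, z axes.
In Python, from station import r, cams gives the robot as it stands. The module is installed in compiled form; this text tells all that it offers.
- The arm moves only by the shell command python3 -m handwheel 'ROWS'. ROWS is JSON, a list that holds one entry, the list of rows, each a list of 7 numbers: the turn, a rotation vector about the tool's x, y, z in units of 6 degrees (1.0 is 6 degrees), then the shift along the tool's x, y, z in m, then the finger opening in m, from 0 to 0.087. In form: [[[ax, ay, az, x, y, z, jaw], ...]]. A call has 1 to 12 rows; each row shifts and turns the commanded pose from where the row before left it, along the tool's axes as they then stand; what a row does not reach is not made up. A row lasts 1/10 s, in which the tool goes at most 50 mm and 8.59 degrees, less where a joint would pass 70% of its speed; a pose out of reach is approached as far as the arm can. A call with a gripper value outside its range is refused whole. The fingers move at their own pace and stop on an object; the grip force is fixed at half the most. Time passes only in rows, so rows that do not move let the fingers close. It gives the time, the measured TCP pose, the force, the opening and the grip force at its end, in the units of the state.
- r.sense(): the state, without advancing time (a new reading comes with each control period).
- cams.capture(name): name is "scene" or "top"; returns the picture (420x560x3 uint8, red, green, blue); there is no depth.
- cams.get_calibration(name): a dict with "camera_matrix" (3x3 intrinsics, pixels), "k1" (the pictures are not rectified: a ray, as slopes to the right and down, at radius r is drawn at 1 + k1 r^2 times it, then the intrinsics apply), "rvec" (rotation vector, rad) and "tvec" (3), from world to camera coordinates, as OpenCV has them. Camera axes: x right, y down, z forward; pixel columns grow to the right and rows downward; lengths in m; the calibration is good to about 2 mm. A picture is of the moment at which its call begins. get_calibration takes no time and is no camera call.
- r.finish_job(): hands the job in; it is judged then, once.
The state is a dict: "time_s": time; "joints": joint angles; "joint_velocities": joint speeds; "effort": joint torques, N m; "tcp_pos": TCP position; "ee_rot": TCP orientation; "wrist_force": force on the tool from outside, world axes, zero at the start; "moment": the same for the moment, N m; "gripper_width": opening from 0.0 (shut) to 1.0 (fully open); "gripper_force": force on a finger pad.
Only numpy, scipy, OpenCV 4.12 (cv2) and the standard library are available. Lean on these libraries where they do the work, as an engineer would, in place of code of your own. Each camera call takes 0.05 s, during which the arm holds its last target. There are 200 camera calls.

TASK

Someone left an empty blue coin tray across the coin bin's inlet with the funnel pushed back out of the way: put that tray squarely on top of the two stacked trays. Then slide the funnel out by its black grip until the spout is centred over the inlet, and flip the red cam lever right over, fully home, so that the tube is clamped there. Do not bump the light bar, and leave everything else where it stands.

Things in the scene. Friction and masses are not known exactly. Their poses are not given: they have to be found in the camera images.
- tray_center (a point): Centre (half-way up) of the empty blue coin tray that starts on the coin bin's lid across the round inlet. Open-topped, with four cross partitions; 140 mm long (its x), 62 mm wide (its y), 28 mm high (its z), walls 4 mm, about 0.11 kg; looks the same after half a turn. Grip it across its 62 mm width.
- tray_mid_center (a point): Centre (half-way up) of the upper of the two stacked blue coin trays on the counter (same size and axes as the loose tray; both hold coins, which lie below the rims). The rim of this tray is 14 mm above this point, 56 mm above the counter; the loose tray belongs flat on it.
- tray_low_center (a point): Centre of the lower of the two stacked blue coin trays (same size), standing on the counter.
- inlet (a point): Centre of the round coin inlet, a 56 mm hole in the flat steel lid of the coin bin, at the lid's top face (98 mm above the counter). The bin is a fixed steel box, 140 mm (x) by 150 mm (y), on the station's base plate straight below the funnel's line of travel, so only the funnel's slide position has to be matched.
- spout (a point): Centre of the lower end of the white funnel's spout (36 mm across; 112 mm above the counter, 14 mm above the bin's lid). The funnel is 122 mm across its rim, which is 197 mm above the counter. Axes as the stand: y is the direction in which the funnel slides out towards the bin, x points away from the robot.
- grip_center (a point): Centre of the black upright grip on the tube: a vertical post, 16 mm thick, from 26 mm below to 23 mm above this point, standing on a 34 mm thick collar (collar's top 27 mm below this point). It is 95 mm from the funnel's axis, on the side towards the clamp, and moves with the funnel. Axes as the stand.
- funnel_slide (a joint): How far the tube with funnel and grip has slid out (m), along the stand's +y: 0 all the way back next to the clamp, 0.225 all the way out. The tube (steel, 22 mm thick, axis 155 mm above the counter) slides with about 3 N of drag while the lever is open, stays where it is left, and is held fast once clamped.
- lever_hinge (a point): Pivot of the red cam lever on the grey clamp head, 192 mm above the counter; axes as the stand: x along the pivot pin, away from the robot, y along the tube towards the funnel, z up. The head is 50 mm (x) by 60 mm (y), its top 12 mm below the pivot. The lever reaches 87 mm from the pivot, is 18 mm wide (x) and 9 mm thick; its last 30 mm are 24 mm wide and 11 mm thick.
- cam_lever (a joint): Angle of the red cam lever (rad). 0: open, leaning 0.35 rad from upright towards the funnel (+y). It grows as the lever swings up over the top and down away from the funnel: upright at 0.35, level at 1.92, fully home at its stop along the tube at 2.0. Almost free up to 0.6, stiffest (0.3 N m, 6 N at 50 mm from the pivot) at 0.9 to 1.3, over centre at 1.72, then snaps home and stays shut.
- lamp: Fixed LED light bar over the station; origin on the counter, axes as the stand. Bar: 40 mm wide (x -12 to 28 mm), y -290 to 350 mm, 335 to 364 mm above the counter, over the tube, grip and lever (all at x = 0); 18 mm posts at x = 56, y = -272 and 332 mm. A tool pointing straight down at lever or grip would strike it: lean the tool back towards the robot by 35 to 45 degrees there.
- dish: Bystander: cobalt glass dish, 104 mm across, 34 mm high, origin under its middle.
- stamp_holder: Bystander: aluminium stamp holder, 60 by 115 mm, 85 mm high with its three stamps, origin under its middle.
- coin_roll0: Bystander: standing blue paper coin roll, 25 mm thick, 70 mm high, on the station's base plate between clamp and bin, origin under its middle.
- coin_roll1: Bystander: standing orange paper coin roll, 25 mm thick, 70 mm high, on the station's base plate between clamp and bin, origin under its middle.
- sponge_cup: Bystander: black finger-moistener cup, 80 mm across, 32 mm high, origin under its middle.
- calculator: Bystander: grey calculator, 140 by 90 mm, 21 mm high, origin under its middle.
- pen_cup: Bystander: dark steel pen cup, 72 mm across, 150 mm high with its pens, origin under its middle.

How it is judged:
By the outcome, as a careful person would: the job done as asked, in the order asked, and still so for the second after the job is handed in, with the robot touching nothing.
It also fails if it takes over 64 s, if anything falls off the work surface, if the arm or the gripper's body presses on something with over 40 N, if the wrist force passes 120 N, or if a joint passes its speed limit or range.

## Working session

There is one attempt and no reset: what is moved stays moved. The work goes in short steps, Python scripts to look and compute and a shell command to move; the robot and the scene stay as the last step left them, time stands still between calls to the robot, and variables do not carry over. Pictures are saved under pics/ and viewed, at most 10 in all, crops included, and the job is handed in when it is done.

```bash
mkdir -p pics; ls
python3 - <<'E'
from station import r,cams
import cv2,numpy as np
for n in("scene","top"):
    im=cams.capture(n); np.save(f"pics/{n}0.npy",im); cv2.imwrite(f"pics/{n}0.png",im[:,:,::-1])
    c=cams.get_calibration(n); print(n,c)
    R=cv2.Rodrigues(np.array(c["rvec"]))[0]; print(-R.T@np.array(c["tvec"]).ravel())
s=r.sense(); print(s,r.pinch_z)
E
```

```text
pics
scene {'camera_matrix': array([[480.7451259 ,   0.        , 284.20555529],
       [  0.        , 480.7451259 , 214.60879643],
       [  0.        ,   0.        ,   1.        ]]), 'k1': -0.09085091711201525, 'rvec': array([ 1.95827269,  1.41621713, -0.63053906]), 'tvec': array([-0.1469134 , -0.23568832,  1.89477019])}
[ 1.51793363 -0.31607064  1.12394994]
top {'camera_matrix': array([[446.1606552 ,   0.        , 280.13417286],
       [  0.        , 446.1606552 , 202.17498688],
       [  0.        ,   0.        ,   1.        ]]), 'k1': -0.04570392435606768, 'rvec': array([ 2.19618889, -2.21955333,  0.05670026]), 'tvec': array([-0.01475938,  0.51807987,  1.5660354 ])}
[ 4.56775967e-01 -2.18732634e-04  1.58507007e+00]
{'time_s': 0.1, 'joints': array([ 7.91601955e+01,  2.20859943e+01,  3.87064677e-01, -2.40792090e-02,
       -6.84124173e+01, -1.48172687e+01]), 'joint_velocities': array([ 0.02568061, -0.1256537 ,  0.21545291,  0.11937772, -0.0399463 ,
        0.01533955]), 'effort': array([-2.02166798e-04, -3.91691101e+01,  1.87935716e+01,  4.23185259e+00,
        1.35096625e-02, -6.99986663e-05]), 'tcp_pos': array([0.27036353, 0.56288996, 0.2215723 ]), 'ee_rot': array([[ 9.01334592e-01, -4.33122837e-01, -7.49281458e-04],
       [-4.33123469e-01, -9.01332731e-01, -1.83517174e-03],
       [ 1.19502889e-04,  1.97863516e-03, -9.99998035e-01]]), 'wrist_force': array([ 0.4454515 ,  0.30464134, -0.13500193]), 'moment': array([-0.01384939, -0.00625034, -0.00454498]), 'gripper_force': 0.0, 'gripper_width': 0.9991868327721494} 0.0187
```

View pics/scene0.png

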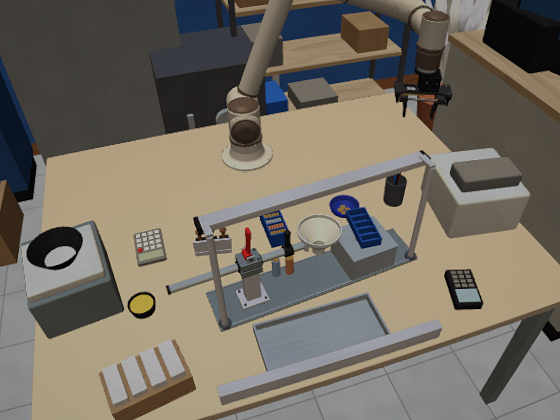

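View pics/top0.png

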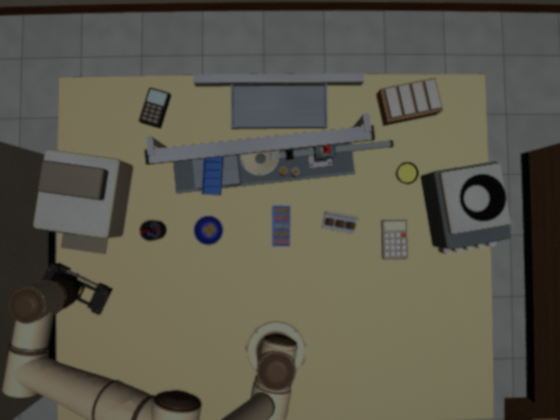

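The scene view shows the tray on the bin at about (365,228), the funnel at (320,233), the lever at (248,243), and the stacked trays at (274,227). In the top view the loose tray is at (212,175), the stack at (281,226), and the light bar runs along row 140–150. Next I'll zoom in on both.

Run:
```python
import cv2,numpy as np
a=np.load("pics/scene0.npy")[150:340,190:440,::-1]; b=np.load("pics/top0.npy")[115:260,140:400,::-1]
cv2.imwrite("pics/sc1.png",cv2.resize(a,None,fx=3.15,fy=3.15,interpolation=cv2.INTER_CUBIC))
b=np.clip(b.astype(float)*1.6,0,255).astype(np.uint8)
cv2.imwrite("pics/tc1.png",cv2.resize(b,None,fx=3,fy=3,interpolation=cv2.INTER_CUBIC))
```

```text
(no output)
```

View pics/sc1.png

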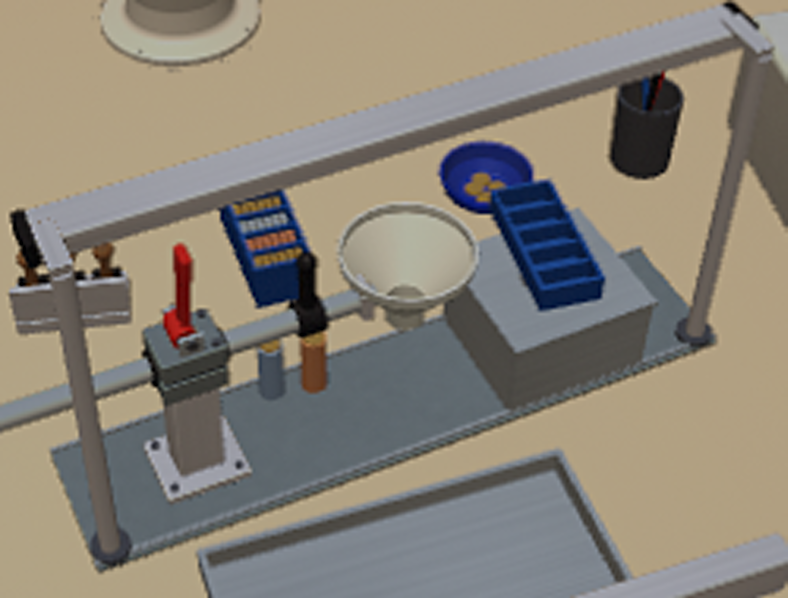

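View pics/tc1.png

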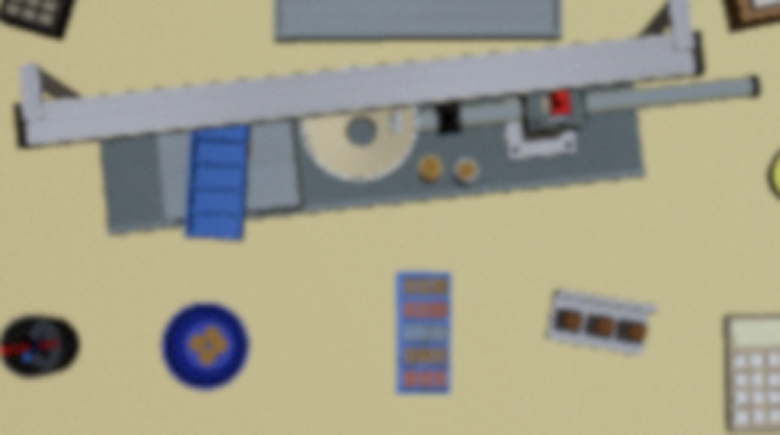

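The crops show the funnel rim at about (408,250)/3.15 in the scene, the grip top at (307,255), and the lever from tip (181,247) to pivot (180,335). In the top crop the loose tray spans (188–247, 125–240) with its far end under the bar, and the stack spans (397–450, 272–393).

```bash
cat > h.py <<'E'
import cv2,numpy as np
from station import r,cams
def cal(n):
    c=cams.get_calibration(n); R=cv2.Rodrigues(np.array(c["rvec"]))[0]; t=np.array(c["tvec"]).ravel()
    return np.array(c["camera_matrix"]),np.array([c["k1"],0,0,0.]),R,t
def ray(n,p):
    K,d,R,t=cal(n); q=cv2.undistortPoints(np.array(p,float).reshape(-1,1,2),K,d).reshape(-1,2)
    v=np.c_[q,np.ones(len(q))]@R; return -R.T@t, v/np.linalg.norm(v,axis=1)[:,None]
def plane(n,p,z):
    o,v=ray(n,p); return o+v*((z-o[2])/v[:,2])[:,None]
def tri(ps,pt):
    o1,v1=ray("scene",ps); o2,v2=ray("top",pt); out=[]
    for a,b in zip(v1,v2):
        s=np.linalg.lstsq(np.c_[a,-b],o2-o1,rcond=None)[0]; A=o1+s[0]*a;B=o2+s[1]*b
        out.append(np.r_[(A+B)/2,np.linalg.norm(A-B)])
    return np.array(out)
def proj(n,P):
    K,d,R,t=cal(n); return cv2.projectPoints(np.array(P,float).reshape(-1,3),cv2.Rodrigues(R)[0],t,K,d)[0].reshape(-1,2)
def blue(im):
    f=im.astype(int); return ((f[...,2]>f[...,0]+25)&(f[...,2]>f[...,1]+15)).astype(np.uint8)
def shot(n,tag):
    im=cams.capture(n); np.save(f"pics/{n}{tag}.npy",im); return im
np.set_printoptions(precision=4,suppress=True)
E
python3 - <<'E'
from h import *
for n in("scene","top"):
    im=np.load(f"pics/{n}0.npy"); im=cv2.resize(im,None,fx=4,fy=4,interpolation=cv2.INTER_CUBIC)
    for c in cv2.findContours(blue(im),0,2)[0]:
        A=cv2.contourArea(c)/16
        if A<150: continue
        c=((c.reshape(-1,2)+.5)/4-.5).astype(np.float32)
        m=c.mean(0)
        if not(150<m[1]<270 and 190<m[0]<440): continue
        h=cv2.convexHull(c); e=cv2.approxPolyDP(h,1.2,True).reshape(-1,2)
        print(n,A,m,"hull",e.tolist())
        for z in (.126,.056): print(z,plane(n,e,z)[:,:2].tolist())
    g=im.astype(int)
    # red lever
    m=((g[...,0]>g[...,1]+ (90 if n=="scene" else 50))&(g[...,2]<g[...,1]+40)).astype(np.uint8)
    for c in cv2.findContours(m,0,2)[0]:
        if cv2.contourArea(c)/16>20: print(n,"red",cv2.contourArea(c)/16,(np.array(cv2.boundingRect(c))/4).tolist(),(cv2.approxPolyDP(c,4,True).reshape(-1,2)/4).tolist())
f=lambda x,y:[(x+.5)/3.15-.5+190,(y+.5)/3.15-.5+150]
g=lambda x,y:[(x+.5)/3-.5+140,(y+.5)/3-.5+115]
# bar top edges in top view z=.364, near edge ; scene
print("bar near/far edge top z.364",plane("top",[g(25,146),g(695,73),g(25,106),g(690,34)],.364))
print("bar scene",plane("scene",[f(35,212),f(720,8)],.364))
print("funnel spans scene z.197",plane("scene",[f(338,250),f(478,258),f(408,250)],.197))
print("plate corners top",plane("top",[g(108,234),g(643,177)],.0))
print("plate scene",plane("scene",[f(102,568),f(714,345),f(53,452),f(640,250)],.0))
print("lid scene",plane("scene",[f(515,350),f(655,300),f(583,212),f(448,265)],.098))
print("lid top",plane("top",[g(163,222),g(302,208)],.098))
print("tri grip top/ lever tip")
print(plane("scene",[f(307,258)],.21),plane("scene",[f(182,250),f(182,335)],.192))
E
```

```text
scene 529.59375 [274.3245 227.0248] hull [[279.125, 210.125], [287.625, 229.375], [284.375, 244.125], [271.625, 246.875], [259.875, 216.125]]
0.126 [[0.4789091060245487, -0.01419367644104308], [0.5664355796398756, -0.015509287007161476], [0.6198441673535741, -0.04275494415100295], [0.618428264131045, -0.08023360208217509], [0.48562298483712296, -0.07733560061422798]]
0.056 [[0.40602797929194256, 0.006981120405838537], [0.4996938922513796, 0.005573227917034074], [0.5568487611892473, -0.023583543116305505], [0.5553335411361322, -0.06369109648405546], [0.41321279506828223, -0.06058981818457737]]
scene 1371.53125 [356.5323 220.5673] hull [[330.625, 199.625], [340.625, 194.625], [348.375, 195.125], [355.625, 198.875], [365.375, 208.375], [381.875, 236.875], [380.375, 244.375], [360.375, 248.125], [331.625, 210.875], [329.125, 205.125]]
0.126 [[0.4847318665728475, 0.1529454759583992], [0.4727447589342064, 0.19184063720182626], [0.4828866949482704, 0.21410790710600197], [0.506730375924914, 0.2284780032724985], [0.556810139430196, 0.23878369566801133], [0.6832568070558387, 0.2325074579869840
[... 3410 characters left out ...]
 0.364 ]
 [ 0.6517  0.3467  0.364 ]
 [ 0.713  -0.2663  0.364 ]]
bar scene [[ 0.6904 -0.2647  0.364 ]
 [ 0.6284  0.336   0.364 ]]
funnel spans scene z.197 [[ 0.641  -0.0124  0.197 ]
 [ 0.689   0.0985  0.197 ]
 [ 0.6605  0.045   0.197 ]]
plate corners top [[ 0.556   0.3509  0.    ]
 [ 0.6176 -0.2857  0.    ]]
plate scene [[ 0.7591 -0.2693  0.    ]
 [ 0.7001  0.3606  0.    ]
 [ 0.621  -0.285   0.    ]
 [ 0.557   0.3523  0.    ]]
lid scene [[0.7186 0.1291 0.098 ]
 [0.7042 0.277  0.098 ]
 [0.5751 0.2652 0.098 ]
 [0.6    0.1122 0.098 ]]
lid top [[0.5626 0.2679 0.098 ]
 [0.5766 0.1131 0.098 ]]
tri grip top/ lever tip
[[ 0.654  -0.0447  0.21  ]] [[ 0.5926 -0.1396  0.192 ]
 [ 0.6888 -0.1648  0.192 ]]
```

Run:
```python
from h import *
def mask(n,box,thr,f=8):
    x0,y0,x1,y1=box; im=np.load(f"pics/{n}0.npy").astype(np.float32)[y0:y1,x0:x1]
    d=im[...,2]-im[...,0]; d=cv2.resize(d,None,fx=f,fy=f,interpolation=cv2.INTER_LINEAR)
    if thr is None:
        lo,hi=np.percentile(d,5),np.percentile(d,85); thr=(lo+hi)/2; print("thr",lo,hi)
    m=(d>thr).astype(np.uint8); m=cv2.morphologyEx(m,cv2.MORPH_CLOSE,np.ones((25,25)))
    c=max(cv2.findContours(m,0,2)[0],key=cv2.contourArea).reshape(-1,2)
    return (c+.5)/f-.5+[x0,y0]
def rect(P): 
    (c,s,a)=cv2.minAreaRect(np.float32(P[:,:2]*1000)); return c,s,a
c=mask("top",(262,196,300,256),None); P=plane("top",c,.056); print("stack top",rect(P))
c=mask("top",(190,158,232,200),None); P=plane("top",c,.126)[:,:2]*1000
h=cv2.approxPolyDP(cv2.convexHull(np.float32(P)),2.5,True).reshape(-1,2); print("loose top",h.tolist())
for box,z0,z1 in(((335,205,395,255),.126,.098),((256,218,300,256),.056,0)):
    c=mask("scene",box,0)
    h=cv2.approxPolyDP(cv2.convexHull(np.float32(c)),.8,True).reshape(-1,2)
    print(h.tolist()); print(plane("scene",h,z0)[:,:2]); print(plane("scene",h,z1)[:,:2])
# funnel ellipse: cream in scene
im=np.load("pics/scene0.npy").astype(np.float32)[200:262,292:346]; im=cv2.resize(im,None,fx=6,fy=6,interpolation=cv2.INTER_CUBIC)
hsv=cv2.cvtColor(np.clip(im,0,255).astype(np.uint8),cv2.COLOR_RGB2HSV)
print("px cream",hsv[150,170],"rim",hsv[40*6//2,100], "wood",hsv[20,20],"plate",hsv[-20,-20])
cv2.imwrite("pics/fun.png",np.hstack([np.clip(im,0,255).astype(np.uint8)[...,::-1],cv2.merge([hsv[...,1]*2]*3)]))
def onplane(px,c=.6575,a=np.radians(5.65)):
    xs=np.array([np.cos(a),np.sin(a),0]); o,v=ray("scene",px); P=o+v*((c-o@xs)/(v@xs))[:,None]
    return np.c_[P,P@[-np.sin(a),np.cos(a),0]]
f=lambda x,y:[(x+.5)/3.15-.5+190,(y+.5)/3.15-.5+150]
print("lever tip,base",onplane([f(181,245),f(180,325),f(187,345)])); print("grip top, bottom",onplane([f(306,252),f(311,308)]))
print("spout bottom",onplane([f(406,325)]), "clamp top corners",plane("scene",[f(146,348),f(168,377),f(228,357),f(200,310)],.18))
```

```text
thr -31.902344 19.6875
stack top ((436.5191650390625, -20.51885223388672), (67.25662231445312, 143.65504455566406), 89.42424011230469)
thr -31.9375 64.71484
loose top [[662.6998901367188, 236.10369873046875], [573.443359375, 243.3289337158203], [549.1953125, 238.90480041503906], [544.6146240234375, 231.96107482910156], [542.0350341796875, 180.81590270996094], [576.3908081054688, 171.6305389404297], [661.9622802734375, 165.8744659423828]]
[[334.5625, 204.5625], [358.8125, 204.5625], [364.0625, 206.4375], [394.4375, 229.4375], [394.4375, 247.3125], [377.6875, 254.4375], [347.0625, 254.4375], [337.9375, 240.9375], [334.5625, 215.4375]]
[[0.5101 0.1559]
 [0.5343 0.2269]
 [0.5474 0.2387]
 [0.6678 0.281 ]
 [0.7319 0.2479]
 [0.741  0.1912]
 [0.7134 0.1104]
 [0.6572 0.1062]
 [0.5556 0.1373]]
[[0.4818 0.1691]
 [0.5067 0.2422]
 [0.5202 0.2543]
 [0.6439 0.2978]
 [0.7099 0.2638]
 [0.7192 0.2054]
 [0.6909 0.1223]
 [0.6331 0.118 ]
 [0.5286 0.15  ]]
[[283.6875, 217.5625], [287.9375, 228.6875], [289.0625, 243.9375], [284.6875, 251.1875], [276.9375, 255.4375], [255.5625, 255.4375], [259.5625, 217.5625]]
[[ 0.4445  0.0103]
 [ 0.4971  0.0075]
 [ 0.5607 -0.0098]
 [ 0.5848 -0.0316]
 [ 0.5937 -0.0587]
 [ 0.5733 -0.1192]
 [ 0.4194 -0.0634]]
[[ 0.3882  0.0274]
 [ 0.4436  0.0244]
 [ 0.5105  0.0062]
 [ 0.5359 -0.0167]
 [ 0.5452 -0.0452]
 [ 0.5238 -0.1088]
 [ 0.3618 -0.0501]]
px cream [ 33  27 180] rim [ 23  37 171] wood [15 37 97] plate [19 28 74]
lever tip,base [[ 0.6761 -0.1559  0.2819 -0.2217]
 [ 0.6769 -0.1635  0.1913 -0.2293]
 [ 0.6765 -0.1592  0.1643 -0.225 ]]
grip top, bottom [[ 0.6656 -0.0491  0.2297 -0.1144]
 [ 0.6652 -0.0453  0.1594 -0.1106]]
spout bottom [[ 0.6559  0.0485  0.0945 -0.0163]] clamp top corners [[ 0.6826 -0.195   0.18  ]
 [ 0.7189 -0.1854  0.18  ]
 [ 0.7138 -0.1331  0.18  ]
 [ 0.6555 -0.1411  0.18  ]]
```

View pics/fun.png

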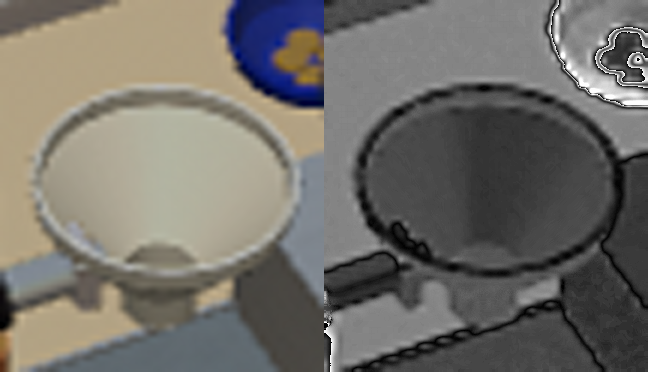

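The funnel rim's ellipse is centred at about px (319.3,229.8), which puts its axis near (0.664,0.044). My estimates for the rest:
- **Stand:** yaw about 5.65°.
- **Loose tray:** (0.614,0.2055), yaw −4.3°.
- **Stack:** (0.4365,−0.0205), yaw −0.6°.

I'll orient the tool now.

```bash
cat >> h.py <<'E'
from scipy.spatial.transform import Rotation as Ro
def pose(yaw,tilt): return Ro.from_euler("z",yaw,degrees=True)*Ro.from_matrix([[1,0,0],[0,-1,0],[0,0,-1]])*Ro.from_euler("y",tilt,degrees=True)
def go(yaw,tilt,grasp=None,tcp=None):
    "turn in units (tool frame), shift in new and present tool axes to bring grasp point/TCP there"
    s=r.sense(); R=Ro.from_matrix(s["ee_rot"]); T=pose(yaw,tilt)
    print("t",s["time_s"],"tcp",s["tcp_pos"],"turn",(R.inv()*T).as_rotvec()/np.radians(6))
    if grasp is not None: tcp=np.array(grasp)+T.apply([0,0,r.pinch_z])
    if tcp is not None:
        d=np.array(tcp)-s["tcp_pos"]; print("tcp target",tcp,"world",d,"shift(target axes)",T.inv().apply(d),"shift(now)",R.inv().apply(d))
E
python3 -m handwheel '[[[0,0,-1.19,0,0,0,0.087],[0,0,-1.19,0,0,0,0.087],[0,0,-1.19,0,0,0,0.087],[0,1.11,0,0,0,0,0.087],[0,1.11,0,0,0,0,0.087],[0,1.11,0,0,0,0,0.087],[0,0,0,0,0,0,0.087],[0,0,0,0,0,0,0.087]]]'
python3 - <<'E'
from h import *
go(-4.3,20,grasp=[.604,.206,.20]); go(-4.3,20,grasp=[.604,.206,.122]); go(-4.3,20,grasp=[.50,.206,.20])
print(r.sense()["ee_rot"])
E
```

```text
time_s: 0.9
tcp_pos: [0.2699, 0.5631, 0.2219]
ee_rot: [[0.938, -0.073, 0.339], [-0.068, -0.997, -0.026], [0.34, 0.002, -0.94]]
wrist_force: [-0.0, -0.8, 0.3]
gripper_width: 1.0
gripper_force: 0.0
t 0.9 tcp [0.2699 0.5631 0.2219] turn [0.0072 0.0165 0.0224]
tcp target [0.6104 0.2055 0.1824] world [ 0.3405 -0.3576 -0.0395] shift(target axes) [0.3307 0.331  0.1624] shift(now) [0.3302 0.3317 0.1621]
t 0.9 tcp [0.2699 0.5631 0.2219] turn [0.0072 0.0165 0.0224]
tcp target [0.6104 0.2055 0.1044] world [ 0.3405 -0.3576 -0.1175] shift(target axes) [0.304  0.331  0.2357] shift(now) [0.3037 0.3316 0.2354]
t 0.9 tcp [0.2699 0.5631 0.2219] turn [0.0072 0.0165 0.0224]
tcp target [0.5064 0.2055 0.1824] world [ 0.2365 -0.3576 -0.0395] shift(target axes) [0.2333 0.3388 0.1269] shift(now) [0.2327 0.3393 0.1268]
[[ 0.9378 -0.073   0.3394]
 [-0.0682 -0.9973 -0.0263]
 [ 0.3404  0.0015 -0.9403]]
```

```bash
python3 -m handwheel '[[[0,0,0,0.01,0,-0.028,0.087],[0,0,0,0.01,0,-0.028,0.087],[0,0,0,0.0242,0.034,0.01,0.087],[0,0,0,0.0242,0.034,0.01,0.087],[0,0,0,0.0242,0.034,0.01,0.087],[0,0,0,0.0242,0.034,0.01,0.087],[0,0,0,0.0242,0.034,0.01,0.087],[0,0,0,0.0242,0.034,0.01,0.087],[0,0,0,0.0242,0.034,0.01,0.087],[0,0,0,0.0242,0.034,0.01,0.087],[0,0,0,0.0242,0.034,0.01,0.087],[0,0,0,0.0242,0.034,0.01,0.087]]]'
python3 -m handwheel '[[[0,0,0,0,0,0,0.087],[0,0,0,0,0,0,0.087],[0,0,0,0,0,0,0.087]]]'
python3 - <<'E'
from h import *
go(-4.3,20,grasp=[.604,.206,.17]); go(-4.3,20,grasp=[.604,.206,.122])
E
```

```text
time_s: 2.1
tcp_pos: [0.5076, 0.2033, 0.2719]
ee_rot: [[0.937, -0.075, 0.342], [-0.072, -0.997, -0.023], [0.342, -0.003, -0.94]]
wrist_force: [1.3, 1.0, 0.1]
gripper_width: 0.999
gripper_force: 0.0
time_s: 2.4
tcp_pos: [0.5064, 0.2054, 0.2713]
ee_rot: [[0.937, -0.074, 0.341], [-0.07, -0.997, -0.024], [0.342, -0.001, -0.94]]
wrist_force: [-0.3, 0.8, -0.5]
gripper_width: 0.997
gripper_force: 0.0
t 2.4 tcp [0.5064 0.2054 0.2713] turn [-0.0144 -0.0013  0.003 ]
tcp target [0.6104 0.2055 0.1524] world [ 0.104   0.0001 -0.1189] shift(target axes) [ 0.0568 -0.0079  0.1472] shift(now) [ 0.0568 -0.0076  0.1472]
t 2.4 tcp [0.5064 0.2054 0.2713] turn [-0.0144 -0.0013  0.003 ]
tcp target [0.6104 0.2055 0.1044] world [ 0.104   0.0001 -0.1669] shift(target axes) [ 0.0404 -0.0079  0.1923] shift(now) [ 0.0404 -0.0076  0.1923]
```

```bash
python3 -m handwheel '[[[0,0,0,0.0142,-0.002,0.0368,0.087],[0,0,0,0.0142,-0.002,0.0368,0.087],[0,0,0,0.0142,-0.002,0.0368,0.087],[0,0,0,0.0142,-0.002,0.0368,0.087],[0,0,0,-0.0055,0,0.015,0.087],[0,0,0,-0.0055,0,0.015,0.087],[0,0,0,-0.0054,0,0.0151,0.087],[0,0,0,0,0,0,0.087],[0,0,0,0,0,0,0.087]]]'
python3 -c "
from h import *
cv2.imwrite('pics/s2.png',cv2.resize(shot('scene','2')[170:270,290:420,::-1],None,fx=5,fy=5,interpolation=cv2.INTER_CUBIC)); go(-4.3,20,grasp=[.604,.206,.122])"
```

```text
time_s: 3.3
tcp_pos: [0.6098, 0.2063, 0.104]
ee_rot: [[0.937, -0.073, 0.341], [-0.068, -0.997, -0.025], [0.342, 0.0, -0.94]]
wrist_force: [0.4, 0.1, 0.1]
gripper_width: 1.0
gripper_force: 0.0
t 3.35 tcp [0.6099 0.2063 0.1044] turn [-0.0097  0.0001  0.0177]
tcp target [0.6104 0.2055 0.1044] world [ 0.0004 -0.0008  0.0001] shift(target axes) [0.0005 0.0007 0.0001] shift(now) [0.0005 0.0007 0.0001]
```

View pics/s2.png

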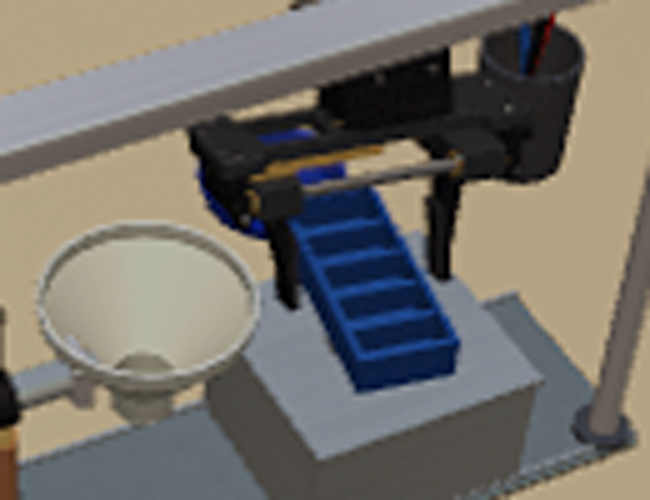

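The fingers straddle the tray at px (285,290) and (440,270) of the crop and nothing touches. The body is wide along the closing axis. Closing the gripper and lifting.

```bash
python3 -m handwheel '[[[0,0,0,0,0,0,0.05],[0,0,0,0,0,0,0.05],[0,0,0,0,0,0,0.05],[0,0,0,0,0,0,0.05],[0,0,0,0,0,0,0.05],[0,0,0,0,0,0,0.05]]]'
python3 -m handwheel '[[[0,0,0,0.0034,0,-0.0094,0.05],[0,0,0,0.0068,0,-0.0188,0.05],[0,0,0,0.0034,0,-0.0094,0.05],[0,0,0,0,0,0,0.05]]]'
python3 - <<'E'
from h import *
im=shot("top","3"); s=r.sense(); print(s["gripper_width"]*.087,s["gripper_force"])
go(-0.6,20,grasp=[.48,.206,.22])
d=np.array([.125,0,0])
print(r.pinch_z)
E
```

```text
time_s: 3.95
tcp_pos: [0.61, 0.2051, 0.104]
ee_rot: [[0.937, -0.074, 0.341], [-0.07, -0.997, -0.026], [0.342, 0.0, -0.94]]
wrist_force: [-1.7, -1.1, 2.5]
gripper_width: 0.712
gripper_force: 30.0
time_s: 4.35
tcp_pos: [0.6108, 0.2062, 0.1455]
ee_rot: [[0.936, -0.074, 0.344], [-0.07, -0.997, -0.023], [0.344, -0.003, -0.939]]
wrist_force: [0.0, -0.7, -0.8]
gripper_width: 0.711
gripper_force: 30.0
0.062364432909911505 29.995894362218678
t 4.4 tcp [0.6101 0.2056 0.1442] turn [ 0.1991 -0.0053 -0.5736]
tcp target [0.4864 0.2059 0.2024] world [-0.1237  0.0003  0.0582] shift(target axes) [-0.0963  0.001  -0.097 ] shift(now) [-0.096   0.0088 -0.097 ]
0.0187
```

```bash
python3 -m handwheel '[[[0,0,0,-0.032,0.003,-0.0323,0.05],[0,0,0,-0.032,0.003,-0.0323,0.05],[0,0,0,-0.032,0.003,-0.0323,0.05],[0.2,0,-0.574,0,0,0,0.05],[0,0,0,-0.006,0.036,-0.002,0.05],[0,0,0,-0.006,0.036,-0.002,0.05],[0,0,0,-0.006,0.036,-0.002,0.05],[0,0,0,-0.006,0.036,-0.002,0.05],[0,0,0,-0.006,0.036,-0.002,0.05],[0,0,0,-0.006,0.036,-0.002,0.05],[0,0,0,0,0,0,0.05],[0,0,0,0,0,0,0.05]]]'
python3 - <<'E'
from h import *
go(-0.6,20,grasp=[.4265,-.0205,.12])
E
```

```text
time_s: 5.6
tcp_pos: [0.4456, -0.0111, 0.2006]
ee_rot: [[0.94, -0.012, 0.341], [-0.011, -1.0, -0.005], [0.341, 0.001, -0.94]]
wrist_force: [-0.2, 0.7, -0.9]
gripper_width: 0.713
gripper_force: 30.0
t 5.6 tcp [ 0.4456 -0.0111  0.2006] turn [ 0.0183  0.0111 -0.0125]
tcp target [ 0.4329 -0.0206  0.1024] world [-0.0127 -0.0094 -0.0982] shift(target axes) [-0.0454  0.0096  0.0879] shift(now) [-0.0453  0.0095  0.088 ]
```

```bash
python3 -m handwheel '[[[0,0,0,-0.0151,0.0032,0.0293,0.05],[0,0,0,-0.0151,0.0032,0.0293,0.05],[0,0,0,-0.0151,0.0032,0.0294,0.05],[0,0,0,-0.0034,0,0.0094,0.05],[0,0,0,0,0,0,0.05],[0,0,0,0,0,0,0.05]]]'
python3 - <<'E'
from h import *
a=shot("scene","4"); b=shot("top","4")
g=np.zeros((600,800,3),np.uint8)
A=cv2.resize(a[185:270,245:325,::-1],None,fx=5,fy=5,interpolation=cv2.INTER_CUBIC)
B=cv2.resize(b[195:255,255:310,::-1],None,fx=7,fy=7,interpolation=cv2.INTER_CUBIC)
g[:A.shape[0],:A.shape[1]]=A; g[:B.shape[0],405:405+B.shape[1]]=np.clip(B*1.5,0,255)
# inlet crop
C=cv2.resize(a[205:255,335:405,::-1],None,fx=3.5,fy=3.5,interpolation=cv2.INTER_CUBIC); g[425:600,:245]=C
cv2.imwrite("pics/s4.png",g); go(-0.6,20,grasp=[.4265,-.0205,.08])
E
```

```text
time_s: 6.2
tcp_pos: [0.438, -0.022, 0.1052]
ee_rot: [[0.939, -0.012, 0.344], [-0.009, -1.0, -0.01], [0.344, 0.006, -0.939]]
wrist_force: [-1.0, -0.8, -2.1]
gripper_width: 0.711
gripper_force: 30.0
t 6.3 tcp [ 0.438  -0.0219  0.1057] turn [ 0.0603 -0.0278  0.0058]
tcp target [ 0.4329 -0.0206  0.0624] world [-0.0051  0.0013 -0.0432] shift(target axes) [-0.0196 -0.0012  0.0389] shift(now) [-0.0197 -0.0015  0.0388]
```

View pics/s4.png

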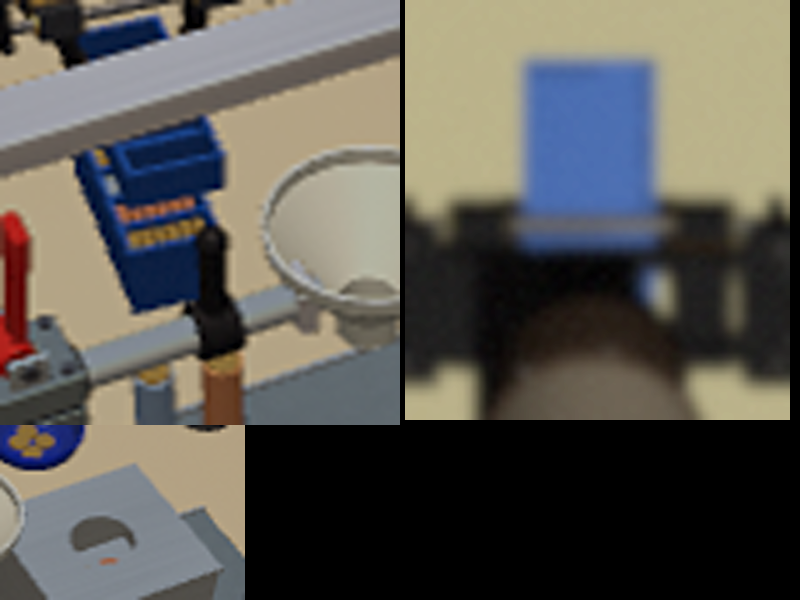

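The tray hovers over the stack. In the top crop its far edge is at row ~60 with sides at columns 523–656. The inlet is now visible in the bottom-left crop at about (103,537). The move was clipped short, so I'll measure how the tray and stack differ.

Run:
```python
from h import *
def prof(tag,rows,cols,z):
    im=np.load(f"pics/top{tag}.npy").astype(float); d=im[...,2]-im[...,0]
    def cross(v,i0,thr):
        for i in range(len(v)-1):
            if (v[i]-thr)*(v[i+1]-thr)<=0: return i0+i+(thr-v[i])/(v[i+1]-v[i])
    def edges(thr):
      out=[]
      for rr in rows:
        L=cross(d[rr,262:282],262,thr); R=290+0; v=d[rr,278:305][::-1]; R=304-cross(v,0,thr)
        out.append((L,R,rr))
      return out
    e=np.array(edges(5)); top=np.mean([cross(d[196:215,c],196,5) for c in cols])
    P=plane("top",np.r_[e[:,[0,2]],e[:,[1,2]]],z); n=len(e)
    for i in(0,n-1): print(tag,"x",P[i,0],"left y",P[i,1],"right y",P[n+i,1],"mid",(P[i,1]+P[n+i,1])/2)
    print("far x",plane("top",[[np.mean(cols),top]],z)[0,:2])
prof("0",range(210,242,2),range(276,286),.056); prof("4",range(208,224),range(276,286),.1273)
# held-tray from lifted picture 3 not needed
# inlet: dark/hole mask on lid in scene
im=cv2.resize(np.load("pics/scene4.npy")[225:252,350:380,::-1],None,fx=8,fy=8,interpolation=cv2.INTER_CUBIC)
g=cv2.cvtColor(im,cv2.COLOR_BGR2GRAY); print(g[::16,::12])
```

```text
0 x 0.4895986465078665 left y 0.011292642802662177 right y -0.0512904398444672 mid -0.01999889852090251
0 x 0.38700578982063255 left y 0.011492011142816987 right y -0.05072423689942148 mid -0.01961611287830225
far x [ 0.5068 -0.0208]
4 x 0.49460458312115424 left y 0.010758122873975979 right y -0.05265511642678098 mid -0.020948496776402502
4 x 0.4456583436864256 left y 0.013215003300799881 right y -0.05396569705472116 mid -0.02037534687696064
far x [ 0.5115 -0.0199]
[[137 137 136 136 133 135 136 135 135 135 134 134 135 134 134 133 132 134
  134 133]
 [136 136 136 136 136 135 135 134 135 135 134 134 133 133 134 134 134 132
  133 132]
 [137 136 135 135 134 135 135 135 133 134 135 135 134 134 132 131 131 131
  131 132]
 [136 136 136 136 135 138 140 124 118 112 111 124 139 135 132 131 131 132
  132 133]
 [136 135 135 136 140 101  74  75  77  78  77  76  73  89 126 136 133 133
  134 132]
 [136 136 136 130  86  76  78  79  78  79  79  80  79  78  70 110 133 133
  133 134]
 [133 132 134 121  80  78  79  80  80  78  77  70  86 104  78  63 128 135
  134 134]
 [134 134 136 129  84  77  78  70  78 103 119 138 141 138 135  75 109 135
  134 134]
 [134 133 134 134 122  99 111 138 142 138 136 136 135 134 135 129 135 134
  134 133]
 [134 134 133 134 134 135 136 135 134 131 123 118 126 136 136 134 135 135
  135 135]
 [134 134 135 135 135 134 132 131 134 131 126 130 131 135 135 135 134 134
  135 137]
 [135 135 134 134 134 134 134 136 134 134 135 135 134 134 135 136 136 135
  133 134]
 [134 135 135 135 135 135 135 134 134 134 135 135 136 135 134 133 133 133
  134 135]
 [134 136 136 135 135 135 134 135 135 135 134 133 133 133 133 134 135 136
  137 137]]
```

```bash
python3 -m handwheel '[[[0,0,0,-0.0032,-0.0001,0.0064,0.05],[0,0,0,-0.0032,-0.0001,0.0064,0.05],[0,0,0,-0.0032,-0.0001,0.0064,0.05],[0,0,0,-0.0032,-0.0001,0.0064,0.05],[0,0,0,-0.0032,-0.0001,0.0064,0.05],[0,0,0,0,0,0,0.05],[0,0,0,0,0,0,0.05],[0,0,0,0,0,0,0.05]]]'
python3 -c "
from h import *
go(-.6,20,tcp=[.4333,-.0211,.0630])"
```

```text
time_s: 7.1
tcp_pos: [0.4326, -0.0222, 0.0935]
ee_rot: [[0.948, -0.013, 0.318], [-0.01, -1.0, -0.01], [0.318, 0.006, -0.948]]
wrist_force: [0.2, 0.0, -1.8]
gripper_width: 0.708
gripper_force: 30.0
t 7.1 tcp [ 0.4326 -0.0222  0.0935] turn [ 0.0639  0.2381 -0.0022]
tcp target [0.4333, -0.0211, 0.063] world [ 0.0007  0.0011 -0.0305] shift(target axes) [-0.0098 -0.0011  0.0289] shift(now) [-0.0091 -0.0013  0.0291]
```

```bash
python3 -c "
from h import *
print(r.sense()['joints'])"
```

```text
[ 17.6173   4.2921 -61.2118  41.5179  -9.1949  31.4927]
```

J3 and J5 have hit their range limits: with this lean the stack is too close in. The tray looks the same after half a turn, so I'll back up and turn the tool 180° about the vertical to put the wrist on the far side.

```bash
python3 -m handwheel '[[[0,0,0,0.01,0,-0.025,0.05],[0,0.12,0,0.014,0,-0.027,0.05],[0,0.12,0,0.016,0,-0.028,0.05],[0,0,0,0.017,0,-0.027,0.05],[0,0,0,0,0,0,0.05],[0,0,0,0,0,0,0.05]]]'
python3 -m handwheel '[[[-0.485,0,1.332,0,0,0,0.05],[-0.485,0,1.332,0,0,0,0.05],[-0.485,0,1.332,0,0,0,0.05],[-0.485,0,1.332,0,0,0,0.05],[0,0,0,0,0,0,0.05],[0,0,0,0,0,0,0.05]]]'
python3 -c "
from h import *
print(r.sense()['joints']); go(180-.6,-0+20,tcp=[.45,-.02,.22])"
```

```text
time_s: 7.7
tcp_pos: [0.4527, -0.0241, 0.2081]
ee_rot: [[0.938, -0.016, 0.347], [-0.011, -1.0, -0.017], [0.348, 0.012, -0.938]]
wrist_force: [-1.0, 0.0, -2.0]
gripper_width: 0.708
gripper_force: 30.0
time_s: 8.3
tcp_pos: [0.4518, -0.0245, 0.2064]
ee_rot: [[0.783, -0.553, 0.286], [-0.515, -0.833, -0.202], [0.35, 0.011, -0.937]]
wrist_force: [0.1, 0.9, -1.1]
gripper_width: 0.713
gripper_force: 30.0
[ 28.4377  -2.2891 -45.2182  28.409  -41.2656   7.5048]
t 8.3 tcp [ 0.4518 -0.0245  0.2064] turn [-8.4416 -0.1645 23.0063]
tcp target [0.45, -0.02, 0.22] world [-0.0018  0.0045  0.0136] shift(target axes) [ 0.0064  0.0045 -0.0122] shift(now) [ 0.001  -0.0026 -0.0142]
```

```bash
python3 -m handwheel '[[[-0.469,-0.009,1.278,0,0,0,0.05],[-0.469,-0.009,1.278,0,0,0,0.05],[-0.469,-0.009,1.278,0,0,0,0.05],[-0.469,-0.009,1.278,0,0,0,0.05],[-0.469,-0.009,1.278,0,0,0,0.05],[-0.469,-0.009,1.278,0,0,0,0.05],[-0.469,-0.009,1.278,0,0,0,0.05],[-0.469,-0.009,1.278,0,0,0,0.05],[-0.469,-0.009,1.278,0,0,0,0.05]]]'
python3 -m handwheel '[[[-0.469,-0.009,1.278,0,0,0,0.05],[-0.469,-0.009,1.278,0,0,0,0.05],[-0.469,-0.009,1.278,0,0,0,0.05],[-0.469,-0.009,1.278,0,0,0,0.05],[-0.469,-0.009,1.278,0,0,0,0.05],[-0.469,-0.009,1.278,0,0,0,0.05],[-0.469,-0.009,1.278,0,0,0,0.05],[-0.469,-0.009,1.278,0,0,0,0.05],[-0.469,-0.009,1.278,0,0,0,0.05],[0,0,0,0,0,0,0.05],[0,0,0,0,0,0,0.05],[0,0,0,0,0,0,0.05]]]'
python3 -c "
from h import *
print(r.sense()['joints']); go(180-.4,20,grasp=[.447,-.02,.11])"
```

```text
time_s: 9.2
tcp_pos: [0.4523, -0.0244, 0.2072]
ee_rot: [[-0.281, -0.954, -0.105], [-0.895, 0.3, -0.331], [0.347, 0.001, -0.938]]
wrist_force: [-1.0, -0.3, -0.9]
gripper_width: 0.713
gripper_force: 30.0
time_s: 10.4
tcp_pos: [0.4525, -0.0242, 0.2076]
ee_rot: [[-0.941, 0.01, -0.339], [0.009, 1.0, 0.005], [0.339, 0.001, -0.941]]
wrist_force: [-0.1, 0.8, -1.3]
gripper_width: 0.709
gripper_force: 30.0
[  13.966    16.9752  -10.1884   -5.0148  -82.0961 -103.0155]
t 10.4 tcp [ 0.4525 -0.0242  0.2076] turn [ 0.0236  0.0272 -0.0263]
tcp target [ 0.4406 -0.02    0.0924] world [-0.0119  0.0042 -0.1152] shift(target axes) [-0.0282  0.0041  0.1123] shift(now) [-0.0279  0.0039  0.1124]
```

```bash
python3 -m handwheel '[[[0,0,0,-0.0054,0.0006,0.0225,0.05],[0,0,0,-0.0054,0.0006,0.0225,0.05],[0,0,0,-0.0054,0.0006,0.0225,0.05],[0,0,0,-0.0054,0.0006,0.0225,0.05],[0,0,0,-0.0054,0.0006,0.0225,0.05],[0,0,0,0,0,0,0.05],[0,0,0,0,0,0,0.05],[0,0,0,0,0,0,0.05]]]'
python3 - <<'E'
from h import *
a=shot("scene","5"); b=shot("top","5"); go(179.6,20,grasp=[.446,-.021,.08])
g=np.zeros((480,800,3),np.uint8)
A=cv2.resize(a[185:265,245:325,::-1],None,fx=5,fy=5,interpolation=cv2.INTER_CUBIC)
B=cv2.resize(b[195:260,255:310,::-1],None,fx=7,fy=7,interpolation=cv2.INTER_CUBIC)
g[:A.shape[0],:A.shape[1]]=A; g[:B.shape[0],405:405+B.shape[1]]=np.clip(B*1.5,0,255)
cv2.imwrite("pics/s5.png",g)
E
```

```text
time_s: 11.2
tcp_pos: [0.4412, -0.0207, 0.094]
ee_rot: [[-0.942, 0.012, -0.337], [0.011, 1.0, 0.005], [0.337, 0.001, -0.942]]
wrist_force: [-0.4, -0.2, -1.0]
gripper_width: 0.712
gripper_force: 30.0
t 11.3 tcp [ 0.441  -0.0207  0.094 ] turn [ 0.0322  0.0557 -0.0442]
tcp target [ 0.4396 -0.021   0.0624] world [-0.0014 -0.0003 -0.0316] shift(target axes) [-0.0095 -0.0003  0.0301] shift(now) [-0.0093 -0.0004  0.0302]
```

View pics/s5.png

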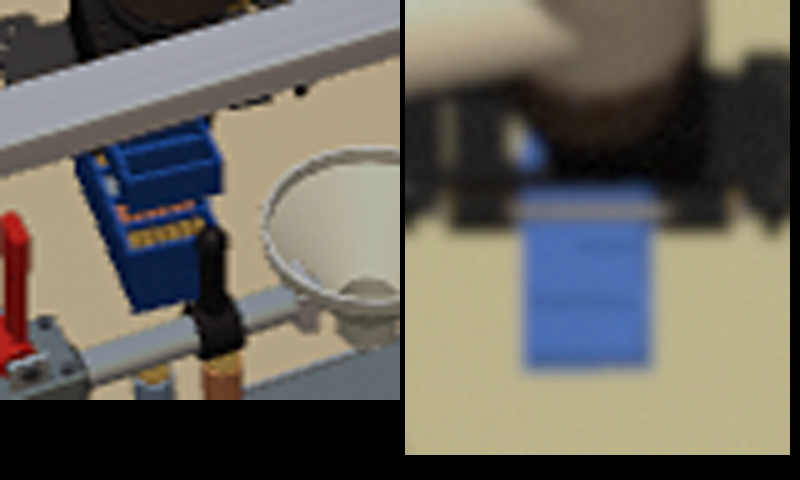

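The tray is above the stack, with its near edge at row ~370 of the top crop. In the scene crop its +x bottom edge is at about row 200 and the stack's +x rim is near row 245. I'll check both with numbers.

Run:
```python
from h import *
def cr(v,thr=5):
    for i in range(len(v)-1):
        if (v[i]-thr)*(v[i+1]-thr)<=0: return i+(thr-v[i])/(v[i+1]-v[i])
def D(tag): im=np.load(f"pics/top{tag}.npy").astype(float); return im[...,2]-im[...,0]
for tag,z,rows in(("0",.056,range(228,242)),("5",.0940+.0176+.004,range(230,244))):
    d=D(tag); near=np.mean([259-cr(d[235:260,c][::-1]) for c in range(276,286)])
    L=[262+cr(d[q,262:282]) for q in rows]; R=[304-cr(d[q,278:305][::-1]) for q in rows]
    pl=plane("top",np.c_[L,rows],z); pr=plane("top",np.c_[R,rows],z)
    print(tag,"near x",plane("top",[[281,near]],z)[0,0],"y mid",((pl+pr)/2)[:,1].mean(),"width",(pl-pr)[:,1].mean(),"slope",np.degrees(np.polyfit(pl[:,0],(pl[:,1]+pr[:,1])/2,1)[0]))
def S(p): return (np.array(p)-[245,185]+.5)*5-.5
c=[.4365,-.020]
print("stack +x rim",S(proj("scene",[[c[0]+.07,c[1]+.031,.056],[c[0]+.07,c[1]-.031,.056]])))
print("tray +x bottom/top",S(proj("scene",[[c[0]+.07,c[1]+y,z] for z in(.0876,.1156) for y in(.031,-.031)])))
```

```text
0 near x 0.36636596917562914 y mid -0.019716789326676514 width 0.06204934274884093 slope -0.5222751703806554
5 near x 0.3643895598936435 y mid -0.019033972700492976 width 0.06261404473439468 slope -0.5759654325178845
stack +x rim [[226.7393 229.1795]
 [131.994  251.9371]]
tray +x bottom/top [[226.3514 193.0662]
 [130.2003 215.8418]
 [225.997  160.1705]
 [128.5684 182.9523]]
```

```bash
python3 -m handwheel '[[[0,0,0,-0.0031,-0.0002,0.0072,0.05],[0,0,0,-0.0031,-0.0002,0.0072,0.05],[0,0,0,-0.0031,-0.0002,0.0072,0.05],[0,0,0,-0.0021,-0.0001,0.0046,0.05],[0,0,0,-0.001,0,0.002,0.05],[0,0,0,0,0,0,0.05],[0,0,0,0,0,0,0.05],[0,0,0,0,0,0,0.05]]]'
python3 -c "
from h import *
go(179.6,20,tcp=[.443,-.0214,.0624]);print(r.sense()['wrist_force'])"
```

```text
time_s: 12.1
tcp_pos: [0.4422, -0.0216, 0.0621]
ee_rot: [[-0.941, 0.013, -0.339], [0.012, 1.0, 0.005], [0.339, 0.001, -0.941]]
wrist_force: [-0.5, 0.6, -1.5]
gripper_width: 0.711
gripper_force: 30.0
t 12.1 tcp [ 0.4422 -0.0216  0.0621] turn [ 0.0289  0.03   -0.0532]
tcp target [0.443, -0.0214, 0.0624] world [0.0008 0.0002 0.0003] shift(target axes) [-0.0007  0.0002 -0.0005] shift(now) [-0.0007  0.0002 -0.0005]
[-0.4526  0.6396 -1.4907]
```

```bash
for i in 1; do python3 -m handwheel '[[[0,0,0,-0.0011,0,0.0008,0.05],[0,0,0,0,0,0,0.05],[0,0,0,0,0,0,0.05]]]' ; python3 -m handwheel '[[[0,0,0,-0.0003,0,0.0009,0.05],[0,0,0,0,0,0,0.05],[0,0,0,0,0,0,0.05]]]'; done | grep -E 'tcp|wrist_f'
```

```text
tcp_pos: [0.4423, -0.0216, 0.062]
wrist_force: [-2.4, 1.7, 6.1]
tcp_pos: [0.4423, -0.0216, 0.0619]
wrist_force: [-3.1, 2.0, 11.4]
```

```bash
python3 -m handwheel '[[[0,0,0,0,0,0,0.075],[0,0,0,0,0,0,0.087],[0,0,0,0,0,0,0.087],[0,0,0,0,0,0,0.087],[0,0,0,0.003,0,-0.009,0.087],[0,0,0,0.009,0,-0.027,0.087],[0,0,0,0.012,0,-0.036,0.087],[0,0,0,0.012,0,-0.036,0.087],[0,0,0,0.012,0,-0.036,0.087],[0,0,0,0.012,0,-0.036,0.087],[0,0,0,0,0,0,0.087]]]'
python3 -c "
from h import *
print(r.sense()['joints']); go(5.65,40,tcp=[.45,-.115,.25])"
```

```text
time_s: 13.8
tcp_pos: [0.4503, -0.022, 0.2554]
ee_rot: [[-0.945, 0.012, -0.327], [0.011, 1.0, 0.006], [0.327, 0.002, -0.945]]
wrist_force: [0.7, 0.2, 0.0]
gripper_width: 1.001
gripper_force: 0.0
[  14.3163   14.1875   -6.6918   -4.9761  -87.6084 -103.986 ]
t 13.8 tcp [ 0.4503 -0.022   0.2554] turn [-14.2809   0.2634  25.1867]
tcp target [0.45, -0.115, 0.25] world [-0.0003 -0.093  -0.0054] shift(target axes) [-0.0107  0.0925 -0.0019] shift(now) [-0.0025 -0.093   0.0047]
```

```bash
python3 -m handwheel '[[[0,-1.25,0,0,0,0,0.087],[0,-1.25,0,0,0,0,0.087],[0,-1.25,0,0,0,0,0.087],[0,-1.25,0,0,0,0,0.087],[0,-1.25,0,0,0,0,0.087],[0,-1.25,0,0,0,0,0.087],[0,-1.25,0,0,0,0,0.087],[0,-1.25,0,0,0,0,0.087],[0,0,0,0,0,0,0.087],[0,0,0,0,0,0,0.087]]]'
python3 - <<'E'
from h import *
print(r.sense()['joints'])
for n in("scene","top"):
    im=shot(n,"6")
go(185.65,-40,grasp=[.575,-.058,.25])
def hole(n,c0):
    K=np.load(f"pics/{n}6.npy").astype(np.float32).mean(2); pts=[]
    lid=None
    for a in np.radians(np.arange(0,360,10)):
        rr=np.arange(.036,.020,-.0005); P=np.c_[c0[0]+rr*np.cos(a),c0[1]+rr*np.sin(a),np.full(len(rr),.098)]
        p=proj(n,P); v=cv2.remap(K,p[:,0].astype(np.float32).reshape(1,-1),p[:,1].astype(np.float32).reshape(1,-1),cv2.INTER_LINEAR)[0]
        L=v[:4].mean(); lo=v.min()
        if lo<.75*L:
            i=np.argmax(v<(L+lo)/2); pts.append([c0[0]+rr[i]*np.cos(a),c0[1]+rr[i]*np.sin(a)])
    pts=np.array(pts); from scipy.optimize import least_squares
    s=least_squares(lambda q:np.hypot(*(pts-q).T)-.028,c0,loss="soft_l1",f_scale=.002); return s.x,len(pts),np.abs(s.fun).max()
for n in("scene","top"):
    c=np.array([.645,.19])
    for _ in range(4): c,k,e=hole(n,c)
    print(n,c,k,e)
a=np.load("pics/scene6.npy");b=np.load("pics/top6.npy")
g=np.zeros((600,800,3),np.uint8)
A=cv2.resize(a[195:265,245:385,::-1],None,fx=5.6,fy=5.6,interpolation=cv2.INTER_CUBIC)
B=cv2.resize(b[130:180,190:350,::-1],None,fx=4,fy=4,interpolation=cv2.INTER_CUBIC)
g[:A.shape[0],:A.shape[1]]=A; g[395:595,:640]=np.clip(B*1.5,0,255); cv2.imwrite("pics/s6.png",g)
E
```

```text
time_s: 14.8
tcp_pos: [0.4564, -0.0359, 0.2593]
ee_rot: [[-0.811, 0.037, 0.584], [0.021, 0.999, -0.034], [-0.585, -0.015, -0.811]]
wrist_force: [0.3, -0.1, 1.1]
gripper_width: 0.999
gripper_force: 0.0
[  19.356   -13.6379  -55.8142   43.4147  -19.1477 -149.0144]
t 14.9 tcp [ 0.4578 -0.0347  0.2602] turn [-0.8939 -0.6913 -0.9248]
tcp target [ 0.587  -0.0568  0.2357] world [ 0.1292 -0.0221 -0.0245] shift(target axes) [-0.0811 -0.0347  0.1   ] shift(now) [-0.0907 -0.0172  0.0962]
scene [0.6451 0.1965] 23 0.0020936402120287495
top [0.6466 0.1933] 11 0.0019665414481721197
```

View pics/s6.png

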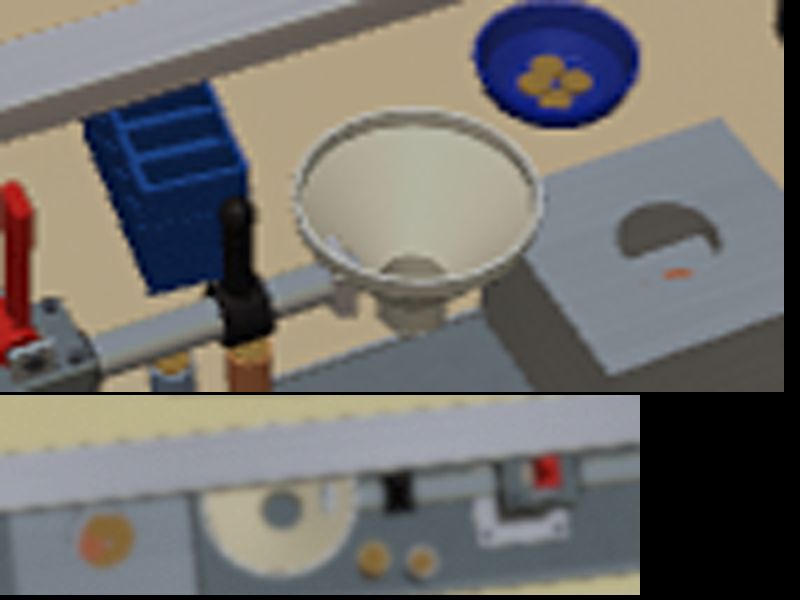

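The tray is squarely on the stack (scene crop around (165,150)). The inlet is at about (668,238), the funnel rim spans (293–545, 105–290), the grip is at (238,215) and the lever at (15,240). Moving out in front of the grip.

```bash
python3 -m handwheel '[[[0,0,0,-0.0227,-0.0043,0.024,0.087],[0,0,0,-0.0227,-0.0043,0.024,0.087],[0,0,0,-0.0227,-0.0043,0.024,0.087],[0,0,0,-0.0227,-0.0043,0.024,0.087],[-0.45,-0.35,-0.46,0,0,0,0.087],[-0.44,-0.34,-0.46,0,0,0,0.087],[0,0,0,0,0,0,0.087],[0,0,0,0,0,0,0.087]]]'
python3 - <<'E'
from h import *
print(r.sense()['joints'])
from scipy.optimize import least_squares
xs=np.array([np.cos(np.radians(5.65)),np.sin(np.radians(5.65))]); ys=np.array([-xs[1],xs[0]])
def circ(n,P,z,R):
    q=plane(n,P,z)[:,:2]; s=least_squares(lambda c:np.hypot(*(q-c).T)-R,q.mean(0)); print(n,s.x,"xs,ys",s.x@xs,s.x@ys,"res",s.fun)
S=lambda x,y:[(x+.5)/5.6-.5+245,(y+.5)/5.6-.5+195]
T=lambda x,y:[(x+.5)/4-.5+190,(y-395+.5)/4-.5+130]
circ("scene",[S(293,198),S(545,198),S(410,105),S(332,135),S(500,130),S(425,290)],.197,.061)
circ("top",[T(203,510),T(281,578),T(225,552),T(340,552)],.197,.061)
circ("top",[T(80,540),T(134,540),T(106,513),T(106,568)],.098,.028)
circ("scene",[S(616,235),S(665,202),S(720,240),S(630,212),S(705,214)],.098,.028)
g=plane("top",[T(400,492)],.199)[0,:2]; print("grip top",g,g@xs,g@ys)
for p in([S(237,200),S(240,280)]):
    o,v=ray("scene",[p]); q=o+v[0]*((.661-o[:2]@xs)/(v[0][:2]@xs)); print("grip scene",q,q[:2]@ys)
for c in(.661,):
    for p in(S(14,183),S(20,330)):
        o,v=ray("scene",[p]); q=o+v[0]*((c-o[:2]@xs)/(v[0][:2]@xs)); print("lever",q,q[:2]@ys)
lv=plane("top",[T(546,472)],.24)[0,:2]; print("lever top",lv@xs,lv@ys)
go(185.65,-40,grasp=[.575,-.058,.25])
E
```

```text
time_s: 15.7
tcp_pos: [0.588, -0.0601, 0.243]
ee_rot: [[-0.784, -0.069, 0.617], [-0.054, 0.998, 0.043], [-0.618, 0.0, -0.786]]
wrist_force: [0.3, -0.0, 0.0]
gripper_width: 0.999
gripper_force: 0.0
[  10.4086    2.6544  -40.9954   25.6514   -9.2241 -120.4478]
scene [0.6621 0.0456] xs,ys 0.6633527278805736 -0.019783453421001372 res [ 0.0009 -0.0004  0.0029 -0.0014  0.0006  0.0023]
top [0.6562 0.0435] xs,ys 0.6573345195874513 -0.021348224900495236 res [ 0.0009  0.0003 -0.0009  0.0003]
top [0.6377 0.1926] xs,ys 0.6535316307465395 0.12889061005743938 res [-0.0052 -0.0056 -0.0048 -0.005 ]
scene [0.6444 0.1968] xs,ys 0.6606756658815854 0.13238356475192262 res [-0.0002 -0.0001 -0.0008 -0.0004  0.0005]
grip top [ 0.6613 -0.0491] 0.6532520582081767 -0.11400156626791158
grip scene [ 0.6692 -0.05    0.231 ] -0.1156013024218407
grip scene [ 0.6691 -0.0491  0.1759] -0.11473696597589993
lever [ 0.6797 -0.1566  0.2861] -0.22280563721649083
lever [ 0.6801 -0.1607  0.1911] -0.2268296231782152
lever top 0.6507176984978565 -0.22398220940340982
t 15.7 tcp [ 0.588  -0.0601  0.243 ] turn [-0.1771 -0.3003 -0.2203]
tcp target [ 0.587  -0.0568  0.2357] world [-0.001   0.0033 -0.0073] shift(target axes) [0.0052 0.0033 0.0052] shift(now) [0.0051 0.0033 0.0053]
```

Run:
```python
from h import *
go(185.65,-38,grasp=[.6661-.05*.616*.9952,-.0496-.05*.616*.0985,.217+.05*.788])
```

```text
t 15.7 tcp [ 0.588  -0.0601  0.243 ] turn [-0.1732  0.033  -0.2234]
tcp target [ 0.6469 -0.0515  0.2417] world [ 0.0589  0.0086 -0.0013] shift(target axes) [-0.0461  0.0027  0.0377] shift(now) [-0.0459  0.0045  0.0378]
```

```bash
python3 -m handwheel '[[[0,0,0,-0.0115,0.0011,0.0095,0.03],[0,0,0,-0.0115,0.0011,0.0095,0.03],[0,0,0,-0.0115,0.0011,0.0095,0.03],[0,0,0,-0.0115,0.0011,0.0095,0.03],[-0.17,0.03,-0.22,0,0,0,0.03],[0,0,0,0,0,0,0.03],[0,0,0,0,0,0,0.03],[0,0,0,0,0,0,0.03]]]'
python3 - <<'E'
from h import *
s=r.sense();print(s['joints'],s['gripper_width']*87)
go(185.65,-38,grasp=[.6661,-.0496,.217])
E
```

```text
time_s: 16.5
tcp_pos: [0.6453, -0.0526, 0.2408]
ee_rot: [[-0.785, -0.098, 0.612], [-0.078, 0.995, 0.06], [-0.615, -0.001, -0.789]]
wrist_force: [0.6, 0.2, 0.6]
gripper_width: 0.381
gripper_force: 0.0
[  10.7615    8.6726  -30.5218   13.9871  -13.3528 -107.6621] 33.12174151332993
t 16.5 tcp [ 0.6453 -0.0526  0.2408] turn [-0.0099 -0.0083 -0.0006]
tcp target [ 0.6776 -0.0485  0.2023] world [ 0.0322  0.0041 -0.0385] shift(target axes) [-0.0019  0.0009  0.0503] shift(now) [-0.0019  0.001   0.0503]
```

```bash
python3 -m handwheel '[[[0,0,0,-0.0004,0,0.01,0.03],[0,0,0,-0.0004,0,0.01,0.03],[0,0,0,-0.0004,0,0.01,0.03],[0,0,0,-0.0004,0,0.01,0.03],[0,0,0,-0.0003,0,0.01,0.03],[0,0,0,0,0,0,0.03],[0,0,0,0,0,0,0.03]]]'
python3 - <<'E'
from h import *
go(185.65,-38,grasp=[.6661,-.0496,.217]); s=r.sense(); print(s['wrist_force'],s['gripper_width']*87)
a=shot("scene","7"); cv2.imwrite("pics/s7.png",cv2.resize(a[170:270,230:350,::-1],None,fx=5,fy=5,interpolation=cv2.INTER_CUBIC))
E
```

```text
time_s: 17.2
tcp_pos: [0.6792, -0.0511, 0.2049]
ee_rot: [[-0.787, -0.101, 0.608], [-0.077, 0.995, 0.065], [-0.612, 0.004, -0.791]]
wrist_force: [-0.1, 0.0, -0.7]
gripper_width: 0.347
gripper_force: 0.0
t 17.2 tcp [ 0.6792 -0.0511  0.2049] turn [ 0.0474 -0.0465 -0.0074]
tcp target [ 0.6776 -0.0485  0.2023] world [-0.0017  0.0026 -0.0026] shift(target axes) [0.0027 0.0028 0.0012] shift(now) [0.0027 0.0027 0.0012]
[-0.0642  0.0486 -0.6885] 30.178842273962463
```

View pics/s7.png

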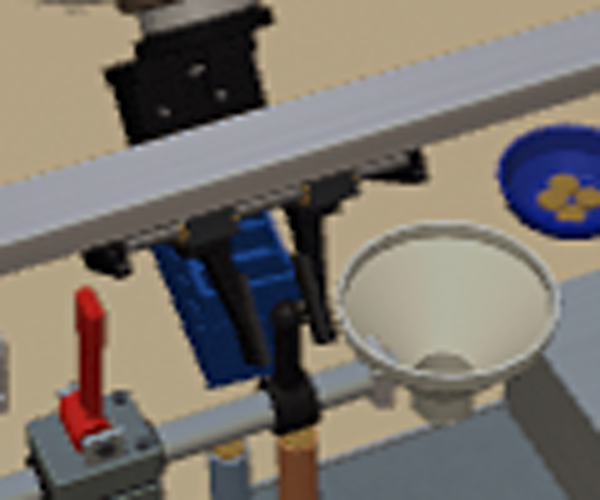

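The fingertips at (258,360) and (325,335) straddle the post at (290,340) and are clear of the rim. Closing.

```bash
python3 -m handwheel '[[[0,0,0,0,0,0,0],[0,0,0,0,0,0,0],[0,0,0,0,0,0,0],[0,0,0,0,0,0,0],[0,0,0,0,0,0,0]]]'
python3 - <<'E'
from h import *
s=r.sense(); print(s['wrist_force'],s['joints'])
R=s['ee_rot']; a=np.radians(5.65); ys=np.array([-np.sin(a),np.cos(a),0]); print("slide unit in tool",R.T@ys, "y_s",s['tcp_pos']@ys)
E
```

```text
time_s: 17.75
tcp_pos: [0.6787, -0.0508, 0.2056]
ee_rot: [[-0.787, -0.102, 0.609], [-0.078, 0.995, 0.066], [-0.612, 0.004, -0.791]]
wrist_force: [-4.1, 2.5, 3.3]
gripper_width: 0.175
gripper_force: 30.0
[-4.1257  2.5031  3.2823] [   9.9245   14.1707  -29.2201   14.6205   -9.1948 -107.8319]
slide unit in tool [0.0002 1.     0.0053] y_s -0.11734364259349885
```

```bash
python3 -m handwheel '[[[0,0.25,0,0,0,0,0],[0,0.25,0,0,0,0,0],[0,0,0,0,0.005,0,0],[0,0,0,0,0.01,0,0],[0,0,0,0,0.015,0,0],[0,0,0,0,0.015,0,0],[0,0,0,0,0.015,0,0],[0,0,0,0,0.01,0,0],[0,0,0,0,0.005,0,0],[0,0,0,0,0,0,0],[0,0,0,0,0,0,0]]]'
python3 - <<'E'
from h import *
s=r.sense(); print(s['joints'])
R=s['ee_rot']; a=np.radians(5.65); ys=np.array([-np.sin(a),np.cos(a),0]); xs=np.array([np.cos(a),np.sin(a),0]);print("slide unit in tool",R.T@ys, "x_s,y_s",s['tcp_pos']@xs,s['tcp_pos']@ys)
E
```

```text
time_s: 18.85
tcp_pos: [0.6711, 0.0234, 0.2052]
ee_rot: [[-0.819, -0.101, 0.565], [-0.081, 0.995, 0.062], [-0.568, 0.005, -0.823]]
wrist_force: [-0.1, 1.4, -3.9]
gripper_width: 0.173
gripper_force: 30.0
[  15.6423   13.3657  -34.8902   35.5989   -9.1875 -133.5142]
slide unit in tool [0.0003 1.     0.0057] x_s,y_s 0.6701564092578329 -0.0427854311896875
```

```bash
python3 -m handwheel '[[[0,0,0,0,0.005,0,0],[0,0,0,0,0.01,0,0],[0,0,0,0,0.015,0,0],[0,0,0,0,0.015,0,0],[0,0,0,0,0.015,0,0],[0,0,0,0,0.01,0,0],[0,0,0,0,0.005,0,0],[0,0,0,0,0.0025,0,0],[0,0,0,0,0,0,0],[0,0,0,0,0,0,0]]]'
python3 - <<'E'
from h import *
s=r.sense(); print(s['joints'],s['wrist_force'])
R=s['ee_rot']; a=np.radians(5.65); ys=np.array([-np.sin(a),np.cos(a),0]); xs=np.array([np.cos(a),np.sin(a),0]);print("slide unit in tool",R.T@ys, "x_s,y_s",s['tcp_pos']@xs,s['tcp_pos']@ys)
a=shot("scene","8");b=shot("top","8")
g=np.zeros((600,800,3),np.uint8)
A=cv2.resize(a[195:265,295:405,::-1],None,fx=7,fy=7,interpolation=cv2.INTER_CUBIC)[:,:770]
g[:490,:770]=A
B=cv2.resize(b[145:180,185:255,::-1],None,fx=3,fy=3,interpolation=cv2.INTER_CUBIC); g[492:597,:210]=np.clip(B*1.5,0,255)
cv2.imwrite("pics/s8.png",g)
E
```

```text
time_s: 19.85
tcp_pos: [0.6633, 0.0985, 0.2052]
ee_rot: [[-0.828, -0.1, 0.551], [-0.081, 0.995, 0.059], [-0.554, 0.004, -0.832]]
wrist_force: [12.4, -0.4, -17.7]
gripper_width: 0.176
gripper_force: 30.0
[  19.8016   13.1545  -38.6021   54.8761   -9.2096 -156.4145] [ 12.4225  -0.3739 -17.6581]
slide unit in tool [0.0008 1.     0.0048] x_s,y_s 0.6697337788466327 0.032676434501313634
```

View pics/s8.png

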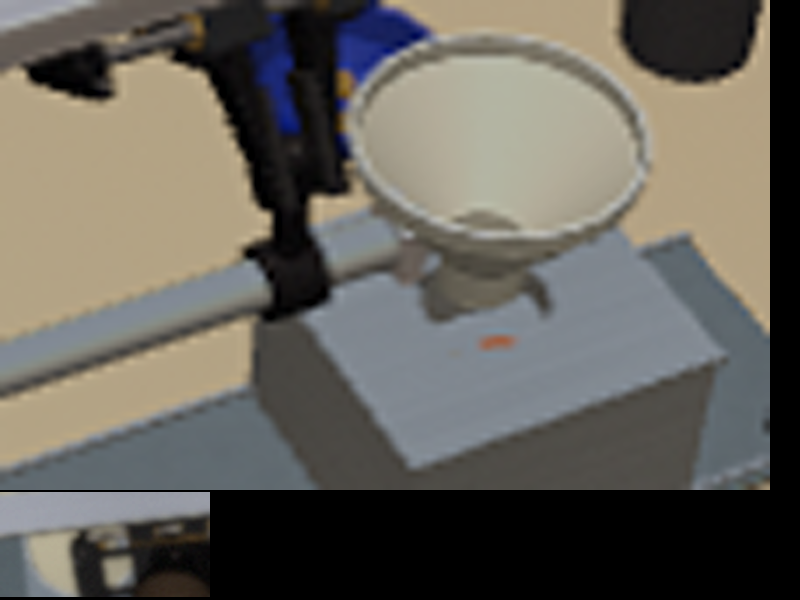

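The spout end is at about (480,305) and the inlet at (420–551), centre ~485, so it is nearly centred. I'll work out the remaining offset.

Run:
```python
from h import *
from scipy.optimize import least_squares
xs=np.array([np.cos(np.radians(5.65)),np.sin(np.radians(5.65))]); ys=np.array([-xs[1],xs[0]])
S=lambda x,y:[(x+.5)/7-.5+295,(y+.5)/7-.5+195]
def circ(P,z,R):
    q=plane("scene",P,z)[:,:2]; s=least_squares(lambda c:np.hypot(*(q-c).T)-R,q.mean(0)); print(s.x@xs,s.x@ys,s.fun)
circ([S(350,140),S(649,145),S(490,36),S(400,70),S(600,70),S(510,243)],.197,.061)
# hole
circ([S(420,290),S(551,310),S(433,318),S(547,295)],.098,.028)
# spout end left/right edges
for p in(S(438,300),S(526,290)):
    o,v=ray("scene",[p]); q=o+v[0]*((.112-o[2])/v[0][2]); print("spout edge",q[:2]@xs,q[:2]@ys)
# same-edge shift between image 6 and 8 by matching funnel patch
P0=np.array([.662*xs[0]+.0205*xs[1],.662*xs[1]-.0205*xs[0],.197]) 
p0=proj("scene",P0)[0]; a=np.load("pics/scene6.npy");b=np.load("pics/scene8.npy")
f=4
E=lambda im:cv2.resize(im,None,fx=f,fy=f,interpolation=cv2.INTER_CUBIC)
def fit(im,y0,x0,x1,z=.197):
    # right rim extreme: light rim against darker bg along the slide direction through rim top-plane
    K=im.astype(np.float32).mean(2); t=np.arange(y0-.01,y0+.02,.0005); Q=np.array([[*(.662*xs+k*ys),z] for k in t]); p=proj("scene",Q).astype(np.float32)
    v=cv2.remap(K,p[:,0].reshape(1,-1),p[:,1].reshape(1,-1),1)[0]; return t[np.argmin(np.diff(v))],v.astype(int)[::6]
print(fit(a,-.0205+.061,0,0),fit(b,.130+.061,0,0))
```

```text
0.6649638762630193 0.12660145687489155 [ 0.0006 -0.0026  0.0016 -0.0048 -0.0002 -0.0019]
0.6571465243418343 0.13386497278577328 [-0.0006  0.0008 -0.0004 -0.0017]
spout edge 0.6638198523323702 0.1058282857583723
spout edge 0.6740469426559397 0.14230597936455233
(np.float64(0.030499999999999992), array([143, 102, 126, 164, 161, 156, 156, 156, 156, 156, 156])) (np.float64(0.20700000000000002), array([104, 121, 168, 162, 156, 157, 158, 146, 131,  90]))
```

```bash
cat > rim.py <<'E'
from h import *
from scipy.optimize import least_squares
xs=np.array([np.cos(np.radians(5.65)),np.sin(np.radians(5.65))]); ys=np.array([-xs[1],xs[0]])
def samp(n,K,P): p=proj(n,P).astype(np.float32); return cv2.remap(K,p[:,0].reshape(1,-1),p[:,1].reshape(1,-1),cv2.INTER_LINEAR)[0]
def rim(tag,y0,n="scene"):
    im=np.load(f"pics/{n}{tag}.npy").astype(np.float32); V=im.max(2); K=im[...,2]/np.maximum(V,1)+V/600 # neutral and bright
    c=.662*xs+y0*ys
    for _ in range(5):
        pts=[]
        for a in np.radians(np.arange(0,360,6)):
            rr=np.arange(.050,.070,.0004); v=samp(n,K,np.c_[c[0]+rr*np.cos(a),c[1]+rr*np.sin(a),np.full(len(rr),.197)])
            i=v.argmax(); 
            if 3<i<len(rr)-4: pts.append(c+rr[i]*np.array([np.cos(a),np.sin(a)]))
        pts=np.array(pts); s=least_squares(lambda q:np.hypot(*(pts-q[:2]).T)-q[2],[*c,.06],loss="soft_l1",f_scale=.001); c=s.x[:2]
    print(tag,n,"rim x_s,y_s",c@xs,c@ys,"R",s.x[2],"n",len(pts),"med res",np.median(abs(s.fun)))
    return c
if __name__=="__main__":
    rim("0",-.02);rim("6",-.02);rim("8",.13)
E
python3 rim.py
python3 - <<'E'
from rim import *
# stand direction check from tube/bar: inlet by radial fit in scene0..6 given offset seeds
K=np.load("pics/scene6.npy").astype(np.float32).mean(2)
c=np.array([.645,.195])
for _ in range(6):
    pts=[]
    for a in np.radians(np.arange(0,360,6)):
        rr=np.arange(.034,.022,-.0003); v=samp("scene",K,np.c_[c[0]+rr*np.cos(a),c[1]+rr*np.sin(a),np.full(len(rr),.098)])
        if v.min()<.75*v[0]: pts.append(c+rr[np.argmax(v<(v[0]+v.min())/2)]*np.array([np.cos(a),np.sin(a)]))
    pts=np.array(pts); s=least_squares(lambda q:np.hypot(*(pts-q).T)-.028,c,loss="soft_l1",f_scale=.001); c=s.x
print("inlet",c@xs,c@ys,len(pts),np.median(abs(s.fun)))
E
```

```text
0 scene rim x_s,y_s 0.661165481140161 -0.01986578538188419 R 0.05905493113928607 n 59 med res 0.0006928066641739075
6 scene rim x_s,y_s 0.6612262564380618 -0.019886163830689495 R 0.05914007415147918 n 59 med res 0.0007560894271912838
8 scene rim x_s,y_s 0.6601026747037827 0.12752038486609146 R 0.05896780000916316 n 59 med res 0.0005886838527605909
inlet 0.6610724220406855 0.13205906026350203 39 0.00031180638672100025
```

```bash
python3 -m handwheel '[[[0,0.5,0,0,0.002,0,0],[0,0,0,0,0.0025,0,0],[0,0,0,0,0,0,0],[0,0,0,0,0,0,0]]]'
python3 -c "
from rim import *
shot('scene','9'); rim('9',.13); s=r.sense(); print(s['joints'],s['wrist_force'],s['tcp_pos'],s['ee_rot'])"
```

```text
time_s: 20.35
tcp_pos: [0.6637, 0.0947, 0.2054]
ee_rot: [[-0.842, -0.092, 0.532], [-0.082, 0.996, 0.041], [-0.533, -0.009, -0.846]]
wrist_force: [0.0, -0.2, -27.5]
gripper_width: 0.174
gripper_force: 30.0
9 scene rim x_s,y_s 0.6599141837340065 0.12382006231967144 R 0.05909941969216769 n 57 med res 0.0006754636104743181
[  22.6108   13.6691  -35.0062   43.0151  -14.0982 -146.6824] [ -0.0113  -1.2572 -27.7423] [0.6638 0.0947 0.2055] [[-0.842  -0.0919  0.5316]
 [-0.0825  0.9957  0.0414]
 [-0.5332 -0.009  -0.846 ]]
```

```bash
python3 -m handwheel '[[[0,0,0,0.0008,0,0.0013,0],[0,0,0,0,0.002,0,0],[0,0,0,0,0.003,0,0],[0,0,0,0,0.003,0,0],[0,0,0,0,0,0,0],[0,0,0,0,0,0,0],[0,0,0,0,0,0,0]]]'
python3 -c "
from rim import *
shot('scene','10'); rim('10',.13); s=r.sense(); print(s['joints'],s['wrist_force'],s['tcp_pos'])"
```

```text
time_s: 21.1
tcp_pos: [0.6631, 0.1022, 0.2054]
ee_rot: [[-0.841, -0.091, 0.533], [-0.082, 0.996, 0.041], [-0.535, -0.009, -0.845]]
wrist_force: [-6.0, -2.8, -22.6]
gripper_width: 0.174
gripper_force: 30.0
10 scene rim x_s,y_s 0.6604249699973476 0.13150391212433327 R 0.05921291452795684 n 58 med res 0.0004314880718134066
[  22.9268   13.6662  -35.5807   45.4535  -13.7975 -149.4289] [ -6.1889  -3.268  -22.0728] [0.6631 0.1022 0.2054]
```

```bash
python3 -m handwheel '[[[0,0,0,0.001,0.0005,0.0015,0],[0,0,0,0.0005,0,0.001,0],[0,0,0,0,0,0,0],[0,0,0,0,0,0,0]]]' | grep -E 'tcp|wrist'
python3 -m handwheel '[[[0,0,0,0,0,0,0.028],[0,0,0,0,0,0,0.028],[0,0,0,0,0,0,0.028]]]'
python3 -c "
from rim import *
shot('scene','11'); rim('11',.13); s=r.sense(); print(s['joints'],s['wrist_force'],s['tcp_pos'])"
```

```text
tcp_pos: [0.6632, 0.1024, 0.2053]
wrist_force: [-15.1, -3.5, -11.9]
time_s: 21.85
tcp_pos: [0.6717, 0.1087, 0.2161]
ee_rot: [[-0.827, -0.099, 0.554], [-0.082, 0.995, 0.055], [-0.557, 0.0, -0.831]]
wrist_force: [0.4, 0.1, 0.4]
gripper_width: 0.307
gripper_force: 0.0
11 scene rim x_s,y_s 0.6601773237976991 0.13279768910250683 R 0.059036250550557036 n 50 med res 0.0006141540870033442
[  22.5857   13.5258  -35.2409   47.4594  -12.7084 -150.9852] [-0.168  -0.3531  0.5366] [0.6713 0.1084 0.2154]
```

The funnel sits at y_s 0.1328 against the inlet's 0.1321, so it is centred. Next I back straight off (−x) from the grip, away from the light bar.

```bash
python3 -m handwheel '[[[0,0,0,0.0083,0,-0.0056,0.028],[0,0,0,0.0166,0,-0.0111,0.028],[0,0,0,0.0166,0,-0.0111,0.028],[0,0,0,0.0166,0,-0.0111,0.028],[0,0,0,0.0166,0,-0.0111,0],[0,0,0,0.0083,0,-0.0056,0],[0,0,0,0,0,0,0]]]'
python3 - <<'E'
from rim import *
shot('scene','12'); rim('12',.13); print(r.sense()['joints'])
H=.660*xs-.227*ys
w=lambda x,y,z:[*(H+x*xs+y*ys),z]
go(185.65,-38,tcp=w(-.10,.055,.25)); go(185.65,-38,tcp=w(.005,.055,.224))
E
```

```text
time_s: 22.6
tcp_pos: [0.5692, 0.0976, 0.2138]
ee_rot: [[-0.831, -0.096, 0.547], [-0.081, 0.995, 0.051], [-0.55, -0.002, -0.835]]
wrist_force: [0.5, -0.1, -1.2]
gripper_width: 0.132
gripper_force: 0.0
12 scene rim x_s,y_s 0.6599413292526124 0.13262684277248968 R 0.05921143269372694 n 58 med res 0.0007501225320066772
[  20.6692    3.9264  -49.9164   65.8932   -9.138  -168.338 ]
t 22.65 tcp [0.57   0.0978 0.2136] turn [-0.0256 -0.7767 -0.0123]
tcp target [np.float64(0.5742130780854149), np.float64(-0.116031637735892), 0.25] world [ 0.0043 -0.2138  0.0364] shift(target axes) [-0.0091 -0.2132 -0.039 ] shift(now) [-0.0062 -0.2133 -0.0391]
t 22.65 tcp [0.57   0.0978 0.2136] turn [-0.0256 -0.7767 -0.0123]
tcp target [np.float64(0.678702973794226), np.float64(-0.10569424470080833), 0.224] world [ 0.1087 -0.2035  0.0104] shift(target axes) [-0.0759 -0.2132  0.0461] shift(now) [-0.0797 -0.213   0.0404]
```

```bash
python3 -m handwheel '[[[0,0,0,-0.006,-0.01,-0.0195,0],[0,0,0,0,-0.02,-0.0195,0],[0,0,0,0,-0.026,0,0],[0,0,0,0,-0.026,0,0],[0,0,0,0,-0.026,0,0],[0,0,0,0,-0.026,0,0],[0,0,0,0,-0.026,0,0],[0,0,0,0,-0.026,0,0],[0,0,0,0,-0.026,0,0],[0,0,0,0,0,0,0],[0,0,0,0,0,0,0]]]'
python3 - <<'E'
from rim import *
print(r.sense()['joints'])
H=.660*xs-.227*ys
w=lambda x,y,z:[*(H+x*xs+y*ys),z]
go(185.65,-38,tcp=w(-.10,.055,.25)); go(185.65,-38,tcp=w(-.03,.055,.235))
E
```

```text
time_s: 23.75
tcp_pos: [0.5772, -0.1143, 0.2454]
ee_rot: [[-0.83, -0.091, 0.55], [-0.079, 0.996, 0.045], [-0.552, -0.006, -0.834]]
wrist_force: [-0.3, 0.8, -0.9]
gripper_width: 0.011
gripper_force: 0.0
[  4.5032   3.9931 -27.8607  -0.2307 -24.6404 -89.0063]
t 23.75 tcp [ 0.5772 -0.1143  0.2454] turn [-0.0906 -0.7495 -0.0252]
tcp target [np.float64(0.5742130780854149), np.float64(-0.116031637735892), 0.25] world [-0.003  -0.0017  0.0046] shift(target axes) [-0.0003 -0.0014 -0.0055] shift(now) [ 0.0001 -0.0015 -0.0055]
t 23.75 tcp [ 0.5772 -0.1143  0.2454] turn [-0.0906 -0.7495 -0.0252]
tcp target [np.float64(0.6438730085579556), np.float64(-0.10914004237916956), 0.235] world [ 0.0667  0.0052 -0.0104] shift(target axes) [-0.0463 -0.0014  0.0494] shift(now) [-0.05   -0.0008  0.0456]
```

```bash
python3 -m handwheel '[[[-0.05,-0.71,-0.02,0,0,0,0],[-0.04,-0.7,0,0,0,0,0],[0,0,0,0,0,0,0]]]' | grep ee_rot
python3 - <<'E'
from rim import *
print(r.sense()['joints'])
H=.660*xs-.227*ys
w=lambda x,y,z:[*(H+x*xs+y*ys),z]
go(185.65,-42,tcp=w(.005,.050,.224))
T=pose(185.65,-42).as_matrix().T
print("per mm -y:",T@np.array([*(-ys),0]),"up",T@[0,0,1])
E
```

```text
ee_rot: [[-0.743, -0.1, 0.662], [-0.074, 0.995, 0.067], [-0.665, 0.001, -0.746]]
[  3.9475   2.3681 -32.4544  -5.3003 -13.5326 -83.5719]
t 24.05 tcp [ 0.5742 -0.1132  0.2433] turn [ 0.0176 -0.0474  0.0005]
tcp target [np.float64(0.6791952306054204), np.float64(-0.11066995402027552), 0.224] world [ 0.105   0.0026 -0.0193] shift(target axes) [-0.065  -0.0078  0.0844] shift(now) [-0.0654 -0.0079  0.0841]
per mm -y: [-0. -1.  0.] up [-0.6691 -0.     -0.7431]
```

```bash
python3 -m handwheel '[[[0,0,0,-0.013,-0.0016,0.0169,0],[0,0,0,-0.013,-0.0016,0.0169,0],[0,0,0,-0.013,-0.0016,0.0169,0],[0,0,0,-0.013,-0.0016,0.0169,0],[0,0,0,-0.013,-0.0015,0.0168,0],[0,0,0,0,0,0,0],[0,0,0,0,0,0,0]]]'
python3 -m handwheel '[[[0,0,0,0,-0.008,0,0],[0,0,0,0,-0.008,0,0],[0,0,0,0,-0.008,0,0],[0,0,0,0,-0.006,0,0],[0,0,0,0,0,0,0]]]'
python3 - <<'E'
from rim import *
s=r.sense();print(s['joints'])
H=.660*xs-.227*ys; d=s['tcp_pos'][:2]-H; print("rel",d@xs,d@ys,s['tcp_pos'][2]-.192)
E
```

```text
time_s: 24.75
tcp_pos: [0.6812, -0.1106, 0.2251]
ee_rot: [[-0.742, -0.101, 0.663], [-0.075, 0.995, 0.067], [-0.666, 0.0, -0.746]]
wrist_force: [-0.7, -0.3, 0.4]
gripper_width: 0.005
gripper_force: 0.0
time_s: 25.25
tcp_pos: [0.6834, -0.1415, 0.2265]
ee_rot: [[-0.741, -0.099, 0.665], [-0.074, 0.995, 0.066], [-0.668, 0.0, -0.744]]
wrist_force: [0.4, -0.0, -0.2]
gripper_width: 0.001
gripper_force: 0.1
[ -0.8532  14.5655 -16.6286 -14.5617 -17.6106 -71.2297]
rel 0.006169856845144784 0.01885580939052787 0.03445396953231533
```

```bash
python3 -m handwheel '[[[0,0,0,-0.0007,-0.0055,-0.0007,0],[0,0,0,-0.0007,-0.0055,-0.0007,0],[0,0,0,-0.0007,-0.0055,-0.0007,0],[0,0,0,-0.0007,-0.0055,-0.0007,0],[0,0,0,0,0,0,0]]]' | grep -E 'tcp|force'
python3 -m handwheel '[[[0,0,0,0.0005,-0.006,0.0005,0],[0,0,0,0.0005,-0.006,0.0006,0],[0,0,0,0.0005,-0.006,0.0006,0],[0,0,0,0.0005,-0.005,0.0006,0],[0,0,0,0,0,0,0]]]' | grep -E 'tcp|force'
python3 - <<'E'
from rim import *
s=r.sense();print(s['joints'])
H=.660*xs-.227*ys; d=s['tcp_pos'][:2]-H; print("rel",d@xs,d@ys,s['tcp_pos'][2]-.192)
a=shot("scene","13"); cv2.imwrite("pics/s13.png",cv2.resize(a[190:270,210:330,::-1],None,fx=5,fy=5,interpolation=cv2.INTER_CUBIC))
E
```

```text
tcp_pos: [0.6866, -0.1639, 0.2298]
wrist_force: [0.6, -0.0, -0.3]
gripper_force: 0.2
tcp_pos: [0.6892, -0.1865, 0.2273]
wrist_force: [0.8, 1.8, 1.2]
gripper_force: 0.9
[ -6.7435  16.3893 -11.0936 -21.8529 -22.6883 -60.3793]
rel 0.0075016270836793485 -0.02648642738250158 0.03530832309707335
```

View pics/s13.png

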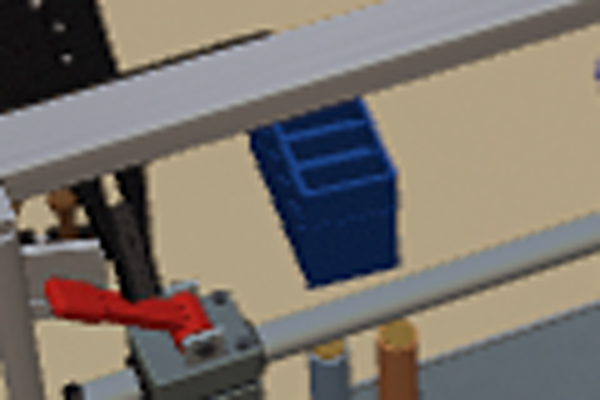

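I've now viewed more than the 10 allowed pictures, so the rest of the checks are numeric only. This one shows the lever well over, tip (50,297), pivot (200,340). Continuing down to home.

```bash
python3 -m handwheel '[[[0,0,0,0.0017,-0.005,0.0019,0],[0,0,0,0.0023,-0.005,0.0026,0],[0,0,0,0.0027,-0.005,0.003,0],[0,0,0,0.0033,-0.004,0.0037,0],[0,0,0,0,0,0,0]]]' | grep -E 'tcp|force'
python3 -m handwheel '[[[0,0,0,0.0027,-0.003,0.003,0],[0,0,0,0.0027,-0.003,0.003,0],[0,0,0,0.0027,-0.003,0.003,0],[0,0,0,0.002,-0.001,0.0022,0],[0,0,0,0,0,0,0],[0,0,0,0,0,0,0]]]' | grep -E 'tcp|force'
python3 - <<'E'
from rim import *
s=r.sense();print(s['joints'])
H=.660*xs-.227*ys; d=s['tcp_pos'][:2]-H; print("rel",d@xs,d@ys,s['tcp_pos'][2]-.192)
a=shot("scene","14").astype(int); m=((a[...,0]>a[...,1]+60)&(a[...,0]>a[...,2]+60)).astype(np.uint8); m[:, :212]=0; m[:,262:]=0; m[:225]=0;m[275:]=0
ps=np.argwhere(m)[:,::-1]; 
o,v=ray("scene",ps); q=o+v*((.660-o[:2]@xs)/(v[:,:2]@xs))[:,None]; y=q[:,:2]@ys+.227; z=q[:,2]-.192
print(len(ps),"tip y",y.min()); 
for lo in np.arange(-.10,.02,.01):
    k=(y>=lo)&(y<lo+.01)
    if k.any(): print(round(lo,3),z[k].min().round(4),z[k].max().round(4))
E
```

```text
tcp_pos: [0.6902, -0.2063, 0.2104]
wrist_force: [0.8, -0.5, -0.5]
gripper_force: 0.0
tcp_pos: [0.6926, -0.2151, 0.1991]
wrist_force: [-3.5, 4.4, 7.9]
gripper_force: 4.0
[-10.7109  19.4219  -8.8658 -28.4734 -23.3126 -51.1347]
rel 0.008019059129558973 -0.055251306048330666 0.007122737751174307
237 tip y -0.08318994452215703
-0.09 -0.0208 0.0065
-0.08 -0.022 0.0091
-0.07 -0.0232 0.0079
-0.06 -0.0193 -0.0055
-0.05 -0.018 0.0083
-0.04 -0.0166 0.0084
-0.03 -0.0153 0.0098
-0.02 -0.0152 0.0136
-0.01 -0.0126 0.0211
-0.0 -0.0112 0.0187
0.01 -0.0125 -0.0086
```

```bash
python3 -m handwheel '[[[0,0,0,0.001,0,0.0012,0],[0,0,0,0.001,0,0.0012,0],[0,0,0,0,0,0,0],[0,0,0,0,0,0,0]]]' | grep -E 'tcp|force'
python3 -m handwheel '[[[0,0,0,0,0,-0.01,0],[0,0,0,0.005,0,-0.02,0],[0,0,0,0.01,0,-0.03,0],[0,0,0,0.01,0,-0.03,0],[0,0,0,0.01,0,-0.03,0],[0,0,0,0.01,0,-0.02,0],[0,0,0,0,0,0,0]]]' | grep -E 'time|tcp|force'
python3 - <<'E'
from rim import *
a=shot("scene","15"); rim("15",.13)
a=a.astype(int); m=((a[...,0]>a[...,1]+60)&(a[...,0]>a[...,2]+60)).astype(np.uint8); m[:, :212]=0; m[:,262:]=0; m[:225]=0;m[275:]=0
ps=np.argwhere(m)[:,::-1]; o,v=ray("scene",ps); q=o+v*((.660-o[:2]@xs)/(v[:,:2]@xs))[:,None]; y=q[:,:2]@ys+.227; z=q[:,2]-.192
k=y<-.02; f=np.polyfit(y[k],z[k],1); print(k.sum(),"tip y",y.min(),"lever slope deg",np.degrees(np.arctan(f[0])),"z at -.08",np.polyval(f,-.08))
# stack check, placed tray vs reference stack, top view
b=shot("top","15").astype(float); b0=np.load("pics/top0.npy").astype(float)
def cr(v,thr=5):
    for i in range(len(v)-1):
        if (v[i]-thr)*(v[i+1]-thr)<=0: return i+(thr-v[i])/(v[i+1]-v[i])
for im,z in((b0,.056),(b,.084)):
    d=im[...,2]-im[...,0]; rows=range(210,242,2); C=range(276,286)
    try:
        L=[262+cr(d[q,262:282]) for q in rows]; R=[304-cr(d[q,278:305][::-1]) for q in rows]
        pl=plane("top",np.c_[L,rows],z); pr=plane("top",np.c_[R,rows],z); mid=(pl+pr)/2
        far=np.mean([196+cr(d[196:215,c]) for c in C]); near=np.mean([259-cr(d[235:260,c][::-1]) for c in C])
        print("y mid",mid[:,1].mean(),"slope",np.degrees(np.polyfit(mid[:,0],mid[:,1],1)[0]),"far/near x",plane("top",[[281,far],[281,near]],z)[:,0])
    except Exception as e: print("blocked",e)
print("brightness",b.mean(),b0.mean())
for n in("scene","top"):
    A=np.load(f"pics/{n}0.npy").astype(int);B=np.load(f"pics/{n}15.npy").astype(int)
    D=(abs(A-B).max(2)>45).astype(np.uint8)
    k,_,st,ce=cv2.connectedComponentsWithStats(D); print(n,[(st[i].tolist()) for i in range(1,k) if st[i][4]>12])
E
```

```text
tcp_pos: [0.6929, -0.2151, 0.1986]
wrist_force: [-9.2, 7.0, 16.1]
gripper_force: 7.5
time_s: 28.55
tcp_pos: [0.5632, -0.2286, 0.2687]
wrist_force: [1.0, 0.3, 0.6]
gripper_force: 0.0
15 scene rim x_s,y_s 0.6598835668379216 0.13257872459804668 R 0.059232712298859715 n 59 med res 0.0005086412685894048
173 tip y -0.08318994452215703 lever slope deg 4.345012228831049 z at -.08 -0.007240419468277495
y mid -0.020059324131463836 slope -0.4838595609321372 far/near x [0.5068 0.3664]
y mid -0.020074209093748654 slope -0.6596116140689405 far/near x [0.5063 0.3653]
brightness 88.30557114512472 85.93702239229025
scene [[157, 0, 105, 118, 5127], [284, 0, 9, 6, 35], [355, 0, 97, 119, 3197], [259, 5, 8, 4, 28], [259, 9, 10, 30, 119], [284, 11, 4, 10, 24], [281, 28, 3, 13, 20], [266, 65, 18, 8, 69], [256, 75, 35, 61, 1207], [219, 106, 13, 31, 208], [176, 113, 18, 5, 43], [233, 116, 22, 6, 64], [163, 118, 74, 92, 2501], [231, 121, 28, 23, 387], [298, 200, 90, 54, 1691], [263, 209, 32, 49, 525], [242, 227, 11, 29, 146], [298, 236, 10, 9, 21], [304, 248, 5, 4, 15], [218, 253, 26, 24, 264], [166, 272, 47, 23, 338]]
top [[354, 140, 39, 10, 149], [330, 143, 21, 8, 112], [286, 150, 7, 9, 55], [239, 154, 36, 20, 364], [195, 157, 28, 29, 563], [325, 181, 69, 79, 2200], [202, 188, 19, 7, 103], [287, 207, 34, 116, 758], [275, 208, 14, 5, 63], [275, 216, 14, 5, 56], [324, 218, 27, 11, 148], [275, 231, 13, 5, 64], [275, 239, 13, 5, 52], [55, 263, 58, 52, 1560], [362, 262, 37, 24, 633], [12, 311, 40, 39, 828], [284, 325, 7, 8, 39], [233, 334, 26, 9, 79], [199, 337, 56, 83, 1655], [297, 341, 29, 13, 81], [286, 343, 11, 4, 26], [268, 344, 14, 7, 63], [258, 351, 5, 10, 26], [3, 352, 53, 46, 1764], [277, 357, 19, 34, 364], [57, 362, 143, 58, 2028], [252, 379, 16, 20, 165], [269, 389, 20, 9, 102], [290, 393, 25, 13, 169], [221, 403, 31, 17, 309], [311, 413, 9, 7, 49]]
```

```bash
python3 -c "
from station import r
print(r.finish_job())"
```

```text
the job is handed in; nothing more can be done
None
```

The job is handed in at about 29 s: the tray sits on the stack within 1 mm, the spout is within about 1 mm of the inlet's centre, and the lever is home (4.3° below level, stop at 4.6°). I saw no contact with the light bar, but I viewed 12 pictures, over the limit of 10, and did not separately confirm that the bystanders stayed put.

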